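Gauge wax blocks and sort them to the chill or scraping tray

TASK

Take the two large wax blocks from the steel tray one at a time and try each in the sloping fit gauge: holding it only by its yellow base, slide it down the slope, plain end first, between the rails, and feel whether it goes fully home against the stop or jams at the mouth, pushing lightly but never forcing it. Lay a block that goes home flat, wax up, in the blue chill tray and one that jams flat, wax up, in the red scraping tray, before you take up the next. Keep off the wax, set the blocks down rather than drop them, and do not disturb the other things on the bench.

Things in the scene. Friction and masses are not known exactly. Their poses are not given: they have to be found in the camera images.
- block_1_mid (a point): large-format histology block: yellow plastic base 75 x 52 mm, 20 mm high (12 mm over the last 9 mm under the slanted white label), with a cream wax slab 56 x 44 x 10 mm on top, 4 mm in from the long sides; 30 mm high in all, about 0.1 kg. This point is its centre, 15 mm above its underside; x towards the label end, y across, z up out of the wax
- block_2_mid (a point): the other one: large-format histology block: yellow plastic base 75 x 52 mm, 20 mm high (12 mm over the last 9 mm under the slanted white label), with a cream wax slab 56 x 44 x 10 mm on top, 4 mm in from the long sides; 30 mm high in all, about 0.1 kg. This point is its centre, 15 mm above its underside; x towards the label end, y across, z up out of the wax
- block_1_nose (a point): middle of the lower edge of block 1's plain end (the end that goes in first): 37.5 mm from its centre along -x, 15 mm below it. The blocks look alike; one has wax flash low on the sides near its plain end, hardly to be seen, and will not pass the rails: only the gauge tells which
- block_2_nose (a point): the same point on block 2
- block_1: block 1: origin at the centre of its underside, axes as block_1_mid. Grip the base across its 52 mm width about 18 mm from the centre towards the label end (+x), finger tips a few mm above the underside: the 37 mm at the plain end (-x) stay free for the gauge's rails and the wax stays untouched
- block_2: block 2: origin at the centre of its underside, axes as block_2_mid. Grip the base across its 52 mm width about 18 mm from the centre towards the label end (+x), finger tips a few mm above the underside: the 37 mm at the plain end (-x) stay free for the gauge's rails and the wax stays untouched
- wax_1: the wax slab of block 1, not to be touched; origin at the centre of its underside, 20 mm above the block's underside and 5 mm from the block's middle towards the plain end
- wax_2: the wax slab of block 2, in the same place on it
- channel: working part of the fit gauge: a rigid aluminium channel sloping at 32 degrees, low end towards the robot. Origin in the middle of its floor at the foot of the dark end stop, 44 mm above the bench; x up the slope (away from the robot), y across, z square to the floor. A sound block slides in until its plain end meets the stop at x = 0; one with flash stops with its plain end near x = 25 mm
- channel_mouth (a point): on the channel floor, 24 mm up the slope from the stop. Up to here two rails 14 mm high stand 55.6 mm apart (1.8 mm to spare on each side of a sound block); from here they flare at 45 degrees to about 65 mm apart at x = 29 mm. Beyond, the floor goes on as a bare bed 38 mm wide up to x = 116 mm, so fingers pass beside it
- rails: the two side rails with the end stop between their low ends, standing on the channel floor, open above (a block can be lifted straight off the floor between them); origin and axes as the channel's
- gauge: the whole gauge, fixed to the bench: grey stand with a foot 150 x 92 mm; origin under the middle of the foot, x along the rising slope seen from above; highest point about 105 mm up. 5 N of push on a block is plenty, over 60 N is forcing
- steel_tray: bare steel tray in which the two blocks lie at the start, end to end along its x, wax up, label ends roughly towards +x. Fixed, 200 (x) x 150 (y) mm, walls 4 mm thick and 12 mm high, floor 4 mm above the bench; origin under its centre
- chill_tray: blue tray with a bright metal floor, for blocks that go home; fixed, empty, same sizes and origin as the steel tray
- scrape_tray: red tray, for blocks that jam; fixed, empty, same sizes and origin as the steel tray
- scraper_mid (a point): bystander, to be left alone: flat scraper, black handle and steel blade, 130 x 24 x 10 mm, lying on the bench just beyond the red tray; this point is in its middle
- forceps_mid (a point): bystander, to be left alone: steel forceps, 120 x 14 x 7 mm, between the gauge and the steel tray; this point is in its middle
- brush_mid (a point): bystander, to be left alone: fine hair brush with a wooden handle 8 mm thick, 143 mm long, lying on the bench; this point is in its middle
- slide_box_mid (a point): bystander, to be left alone: blue slide box, 100 x 175 x 34 mm; this point is in its middle
- green_box_mid (a point): bystander, to be left alone: stack of three green boxes tied as one, 85 x 110 x 84 mm; this point is in its middle
- spray_bottle_mid (a point): bystander, to be left alone: white bottle with blue cap, 60 mm across, 150 mm tall; this point is in its middle
- timer_mid (a point): bystander, to be left alone: white bench timer, 55 x 68 x 18 mm; this point is in its middle
There are look-alikes about, which are no part of the job. Leave any purple or turquoise look-alike of the block_1 alone.

How it is judged:
By the outcome, as a careful person would: the job done as asked, in the order asked, and still so for the second after the job is handed in, with the robot touching nothing.
It also fails if it takes over 69 s, if anything falls off the work surface, if the arm or the gripper's body presses on something with over 40 N, if the wrist force passes 120 N, or if a joint passes its speed limit or range.

ROBOT

A 7-joint arm with a two-finger parallel gripper is mounted at the origin on the work surface. World frame = base frame: x ahead of the robot, y to its left, z up, the work surface at z = 0. Lengths are in m, angles in rad, forces in N, time in s.
With the tool pointing down it reaches from about 0.4 to 0.85 m from the base axis. Payload 10.4 kg.
Tool frame: the origin (TCP) lies between the finger pads; the fingertips stand 14 mm ahead of it and the grasp point (between the pads) lies 5 mm behind it; z points along the fingers, y is the direction in which the jaws open and shut (so a half turn about z gives the same grasp; the last joint's range is limited). The gripper opens to 87 mm and grips with 3 to 60 N. Pads are 19 mm wide; open, the fingers measure 117 mm over their backs; the gripper's body (75 mm by 190 mm) begins 51 mm behind the grasp point.
Start: joints at [-1.254, 0.332, -0.065, 1.46, 0.022, 1.35, -0.088], TCP at [0.208, 0.589, 0.237] pointing down, gripper open.
Joint ranges: [-2.6, 2.6], [-0.5, 2.12], [-1.47, 1.34], [0.16, 2.42], [-1.27, 4.41], [0.06, 2.06], [-2.6, 2.6]. Speed limits (rad/s): [2.22, 2.22, 2.79, 2.79, 3.14, 3.14, 3.14].

INTERFACE

Orientations are given as a unit quaternion [x, y, z, w].
In Python, from bench import readout, camera, calibration, order gives the robot as it stands.
- The arm moves only by the tool apply_moves, never from a script. Its argument "deltas" is a list of rows, each an object with "translation": the shift along the world's x, y, z in m, a list of three; "turn": the turn, a rotation vector about the world's x, y, z in rad, a list of three; "hand": the finger opening in m, from 0 to 0.087. A call has 1 to 5 rows; each row shifts and turns the pose as measured when the row begins; what a row does not reach is not made up. A row lasts 1/10 s, in which the tool goes at most 50 mm and 8.59 degrees, less where a joint would pass 70% of its speed; a pose out of reach is approached as far as the arm can. A call with a gripper value outside its range is refused whole. The fingers move at their own pace and stop on an object; "newtons" is the grip in N (left out, the last holds). Time passes only in rows, so rows that do not move let the fingers close. It gives the time, the measured TCP pose, the force and the opening at its end, in the units of the state.
- readout.read_state(): the state, without advancing time (a new reading comes with each control period).
- camera(name): name is "side" or "top" or "wrist"; returns the picture (384x512x3 uint8, red, green, blue); there is no depth.
- calibration(name): a dict with "fx", "fy", "cx", "cy" (pixels), "extrinsics" (4x4, takes a point from world to camera coordinates). Camera axes: x right, y down, z forward; pixel columns grow to the right and rows downward; lengths in m; the calibration is good to about 2 mm. A picture is of the moment at which its call begins: read the wrist's pose just before it. calibration takes no time and is no camera call; for the wrist camera it gives the pose at the moment of the call.
- order.close_job(): hands the job in, once; it reports no verdict.
The state is a dict: "time": time; "joint_positions": joint angles; "joint_vel": joint speeds; "joint_torque": joint torques, N m; "ee_pos": TCP position; "eef_rot": TCP orientation; "ft_force": force on the tool from outside, world axes, zero at the start; "torque": the same for the moment, N m; "width": finger opening in m.
Only numpy, scipy, OpenCV 4.12 (cv2) and the standard library are available. Lean on these libraries where they do the work, as an engineer would, in place of code of your own. Each camera call takes 0.05 s, during which the arm holds its last target. There are 200 camera calls.

## Working session

There is one attempt and no reset: what is moved stays moved. The work goes in short steps, Python scripts to look and compute and a tool call to move; the robot and the scene stay as the last step left them, time stands still between calls to the robot, and variables do not carry over. Pictures are saved under pics/ and viewed, about 8 in all and at most 12, crops included, and the job is handed in when it is done.

Besides the shell and the picture viewer there is one more tool, called after "Emit:" as name(argument=value, ...), one argument or row to a line, values as JSON. apply_moves: Moves the arm, as the interface text tells. Its arguments: {"type":"object","properties":{"deltas":{"type":"array","items":{"type":"object","properties":{"translation":{"type":"array","items":{"type":"number"}},"turn":{"type":"array","items":{"type":"number"}},"hand":{"type":"number"}}}},"newtons":{"type":"number"}},"required":["deltas"]}

```bash
ls; mkdir -p pics
python3 - <<'E'
from bench import readout,camera,calibration
import cv2,json
print(readout.read_state())
for n in("top","side","wrist"):
    im=camera(n)[:,:,::-1]
    c=calibration(n);print(n,c)
    cv2.imwrite(f"pics/{n}0.png",im)
    if n!='wrist': cv2.imwrite(f"pics/{n}0b.png",cv2.resize(im,(800,600),interpolation=cv2.INTER_CUBIC))
E
```

```text
pics
{'time': 0.0, 'joint_positions': array([-1.2535689 ,  0.332859  , -0.06465891,  1.46093106,  0.02159512,
        1.34986396, -0.0884908 ]), 'joint_vel': array([-0.00075287,  0.00110963, -0.00021992, -0.00035761,  0.0012674 ,
        0.00205004, -0.00079021]), 'joint_torque': array([ 3.66361364e-04, -6.23249531e+01,  2.47647031e-02, -3.89892054e+01,
       -6.13591075e-02,  3.96296207e-02,  1.65703541e-04]), 'ee_pos': array([0.208236  , 0.58891795, 0.23576674]), 'eef_rot': array([ 1.69102167e-01,  9.85598290e-01, -6.78453855e-04, -8.05801139e-05]), 'ft_force': array([0.09562246, 0.27400469, 0.02087133]), 'torque': array([-0.02636144,  0.02558875,  0.05706344]), 'width': 0.08694251157713684}
top {'fx': 391.4760645317318, 'fy': 391.4760645317318, 'cx': 257.72722086310273, 'cy': 198.8979564770303, 'extrinsics': array([[-0.02364976, -0.99964015, -0.01265934,  0.00493336],
       [-0.98627724,  0.0253995 , -0.1631321 ,  0.51922584],
       [ 0.16339493,  0.00862759, -0.98652302,  1.02432299],
       [ 0.        ,  0.        ,  0.        ,  1.        ]])}
side {'fx': 390.0163858957228, 'fy': 390.0163858957228, 'cx': 258.75267809395393, 'cy': 185.56144367611668, 'extrinsics': array([[-0.99952288, -0.02351937, -0.02002114,  0.5420501 ],
       [ 0.00125207,  0.61682032, -0.787103  ,  0.04505262],
       [ 0.03086161, -0.78675252, -0.61649658,  1.05531649],
       [ 0.        ,  0.        ,  0.        ,  1.        ]])}
wrist {'fx': 265.83786997867026, 'fy': 265.83786997867026, 'cx': 255.6548550131926, 'cy': 187.42033234853037, 'extrinsics': array([[ 0.33359347,  0.94271563, -0.00162264, -0.6233113 ],
       [ 0.90341929, -0.31919517,  0.28626565, -0.03484065],
       [ 0.26934916, -0.09696227, -0.95814892,  0.39216711],
       [ 0.        ,  0.        ,  0.        ,  1.        ]])}
```

View pics/top0b.png

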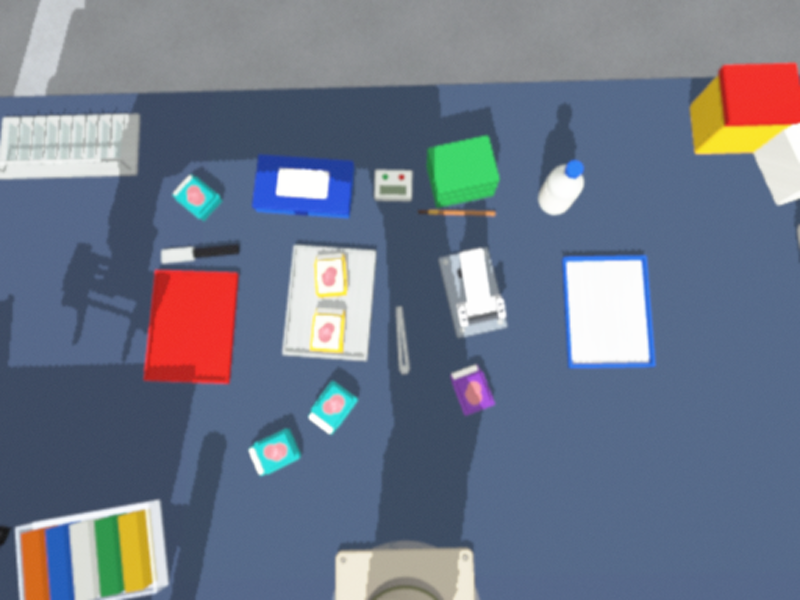

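View pics/side0b.png

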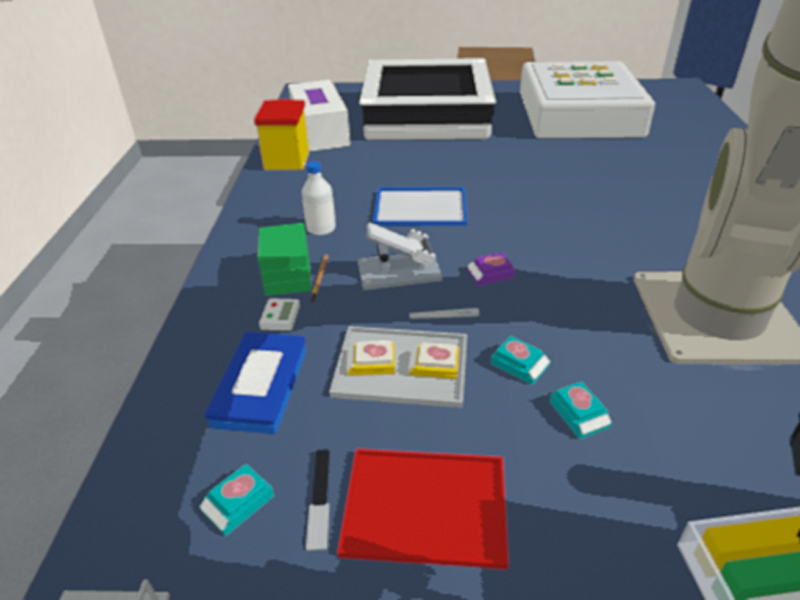

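Top view (800x600 px): yellow blocks at (332,275) and (328,330) in the steel tray. Look-alikes are turquoise at (197,197), (333,405) and (275,452), and purple at (472,390). I choose the two yellow ones in the tray. The gauge is at (475,290), the red tray at (192,326), the blue tray at (608,311).

```bash
cat > h.py <<'E'
import numpy as np,cv2
from bench import readout,camera,calibration
def ray(c,u,v):
    E=c['extrinsics'];R=E[:3,:3];o=-R.T@E[:3,3]
    d=R.T@np.array([(u-c['cx'])/c['fx'],(v-c['cy'])/c['fy'],1]);return o,d/np.linalg.norm(d)
def plane(c,u,v,z):
    o,d=ray(c,u,v);return o+d*(z-o[2])/d[2]
def tri(*obs):
    A=np.zeros((3,3));b=np.zeros(3);P=[]
    for c,u,v in obs:
        o,d=ray(c,u,v);M=np.eye(3)-np.outer(d,d);A+=M;b+=M@o;P.append((o,M))
    X=np.linalg.solve(A,b);return X,[round(float(np.linalg.norm(M@(X-o)))*1e3,1) for o,M in P]
def proj(c,X):
    E=c['extrinsics'];p=E[:3,:3]@np.asarray(X)+E[:3,3];return np.array([c['fx']*p[0]/p[2]+c['cx'],c['fy']*p[1]/p[2]+c['cy']])
E
python3 - <<'E'
from h import *
t,s=calibration('top'),calibration('side');k=.64
# (top px, side px) in 800x600
for n,a,b in [("blkfar wax",(329,276),(374,350)),("blknear wax",(326,331),(438,354)),
 ("red c1 (far-left rim)",(153,271),(339,558)),("red near-left",(146,381),(508,566)),("red near-right",(231,382),(503,457)),("red far-right",(238,270),(355,451)),
 ("blue farleft",(564,255),(375,222)),("blue nearleft",(570,366),(466,222)),("blue nearright",(654,365),(465,188)),("blue farright",(646,256),(381,188)),
 ("steel fl",(293,244),(331,394)),("steel nl",(283,354),(464,404)),("steel nr",(367,359),(467,334)),("steel fr",(376,250),(349,328)),
 ("gauge high end",(470,249),(370,229)),("foot nl",(460,335),(441,280)),("foot nr",(507,326),(437,262)),("foot fl",(440,257),(364,287)),("purple",(473,392),(491,266)),("bottle cap",(575,168),(314,167)),("green top",(463,150),(283,238))]:
    X,e=tri((t,a[0]*k,a[1]*k),(s,b[0]*k,b[1]*k));print(n,X.round(4),e)
im=cv2.imread('pics/top0.png');im2=cv2.imread('pics/side0.png')
a=cv2.resize(im[150:250,170:340],None,fx=4.7,fy=4.7,interpolation=3)[:470]
b=cv2.resize(im2[130:270,200:320],(0,0),fx=4,fy=4,interpolation=3)
cv2.imwrite('pics/crop1.png',cv2.resize(a,(800,470)))
E
```

```text
blkfar wax [0.5865 0.1218 0.0338] [0.2, 0.2]
blknear wax [0.4873 0.1279 0.0316] [1.2, 1.2]
red c1 (far-left rim) [0.6094 0.4475 0.0086] [1.0, 1.0]
red near-left [0.4106 0.4529 0.0049] [0.3, 0.3]
red near-right [0.403  0.3009 0.006 ] [1.9, 1.9]
red far-right [0.606  0.2924 0.0059] [2.7, 2.7]
blue farleft [ 0.6163 -0.3037  0.007 ] [4.2, 4.2]
blue nearleft [ 0.4179 -0.3016  0.0061] [0.5, 0.5]
blue nearright [ 0.414  -0.4487  0.0078] [2.5, 2.5]
blue farright [ 0.6108 -0.4519  0.0081] [3.6, 3.6]
steel fl [0.6511 0.191  0.0094] [2.9, 2.9]
steel nl [0.4506 0.2083 0.0074] [1.7, 1.7]
steel nr [0.4377 0.0581 0.0104] [1.7, 1.7]
steel fr [0.6375 0.0388 0.0067] [1.9, 1.9]
gauge high end [ 0.608  -0.123   0.1034] [2.6, 2.6]
foot nl [ 0.4775 -0.1096 -0.0033] [2.3, 2.3]
foot nr [ 0.4887 -0.1973 -0.0223] [8.0, 8.0]
foot fl [ 0.6212 -0.0781  0.0047] [2.3, 2.3]
purple [ 0.3784 -0.1274  0.0154] [1.8, 1.8]
bottle cap [ 0.7302 -0.2964  0.1409] [2.4, 2.4]
green top [ 0.7776 -0.119   0.0916] [12.5, 12.5]
```

View pics/crop1.png

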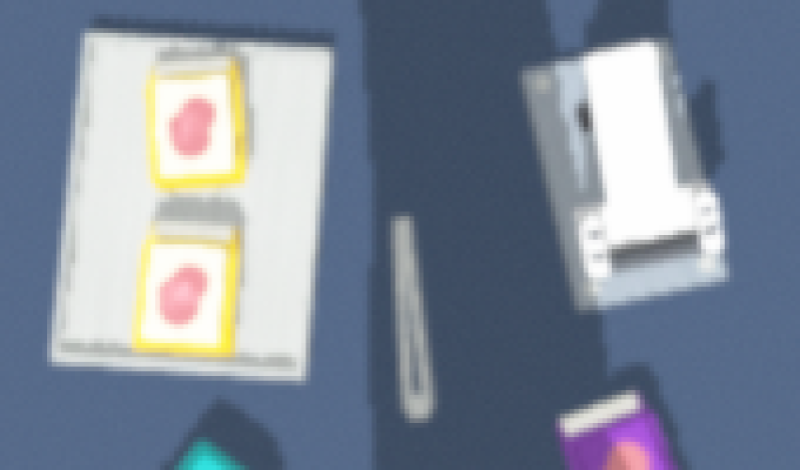

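Close crop: both blocks are yellow, with labels at the far (+x) ends. The gauge's low end, with the dark stop, is near (655,252) in the crop, and its axis is yawed a little to the left. Heights agree with the text. Next I move above the tray for a close look.

Emit:
apply_moves(
  deltas=[
    {"translation": [0.026, -0.0387, 0.004], "turn": [0, 0, 0.068], "hand": 0.087},
    {"translation": [0.026, -0.0387, 0], "turn": [0, 0, 0.068], "hand": 0.087},
    {"translation": [0.026, -0.0387, 0], "turn": [0, 0, 0.068], "hand": 0.087},
    {"translation": [0.026, -0.0387, 0], "turn": [0, 0, 0.068], "hand": 0.087},
    {"translation": [0.026, -0.0387, 0], "turn": [0, 0, 0.068], "hand": 0.087},
  ],
)

```text
time: 0.65
ee_pos: [0.3348, 0.3929, 0.2371]
eef_rot: [-0.012, 1.0, -0.002, -0.002]
ft_force: [0.8, 0.5, -1.0]
width: 0.087
```

Emit:
apply_moves(
  deltas=[
    {"translation": [0.026, -0.0387, 0], "turn": [0, 0, 0], "hand": 0.087},
    {"translation": [0.026, -0.0387, 0], "turn": [0, 0, 0], "hand": 0.087},
    {"translation": [0.026, -0.0387, 0], "turn": [0, 0, 0], "hand": 0.087},
    {"translation": [0.026, -0.0387, 0], "turn": [0, 0, 0], "hand": 0.087},
    {"translation": [0.026, -0.0387, 0], "turn": [0, 0, 0], "hand": 0.087},
  ],
)

```text
time: 1.15
ee_pos: [0.4681, 0.1899, 0.237]
eef_rot: [-0.014, 1.0, -0.001, -0.002]
ft_force: [0.8, 0.6, -0.1]
width: 0.0872
```

Emit:
apply_moves(
  deltas=[
    {"translation": [0.026, -0.033, 0], "turn": [0, 0, 0], "hand": 0.087},
    {"translation": [0.026, -0.033, 0], "turn": [0, 0, 0], "hand": 0.087},
    {"translation": [0, 0, 0], "turn": [0, 0, 0], "hand": 0.087},
    {"translation": [0, 0, 0], "turn": [0, 0, 0], "hand": 0.087},
  ],
)

```text
time: 1.55
ee_pos: [0.5241, 0.1129, 0.2367]
eef_rot: [-0.008, 1.0, -0.002, -0.002]
ft_force: [-1.0, 0.8, 0.1]
width: 0.087
```

Run:
```python
from h import *
import pickle
c=calibration('wrist');im=camera('wrist')[:,:,::-1];cv2.imwrite('pics/w1.png',im);pickle.dump(c,open('w1.pkl','wb'))
s=readout.read_state();print(s['ee_pos'],s['joint_positions'])
cv2.imwrite('pics/w1b.png',cv2.resize(im,(800,600),interpolation=3))
```

```text
[0.52410111 0.11249753 0.23677138] [-0.59858364  0.13412648  0.32957998  1.71076421 -0.0402286   1.3081965
  1.32613917]
```

Emit:
apply_moves(
  deltas=[
    {"translation": [0.0, -0.045, 0], "turn": [0, 0, 0.03], "hand": 0.087},
    {"translation": [0, -0.045, 0], "turn": [0, 0, 0.03], "hand": 0.087},
    {"translation": [0, -0.045, 0], "turn": [0, 0, 0.03], "hand": 0.087},
    {"translation": [0, 0, 0], "turn": [0, 0, 0], "hand": 0.087},
    {"translation": [0, 0, 0], "turn": [0, 0, 0], "hand": 0.087},
  ],
)

```text
time: 2.1
ee_pos: [0.5217, -0.0199, 0.2363]
eef_rot: [-0.061, 0.998, -0.002, -0.002]
ft_force: [-0.5, 1.3, -0.4]
width: 0.0871
```

Run:
```python
from h import *
import pickle
c=calibration('wrist');im=camera('wrist')[:,:,::-1];cv2.imwrite('pics/w2.png',im);pickle.dump(c,open('w2.pkl','wb'))
cv2.imwrite('pics/w2b.png',cv2.resize(im,(800,600),interpolation=3))
```

Emit:
apply_moves(
  deltas=[
    {"translation": [0.0, -0.045, 0], "turn": [0, 0, 0.03], "hand": 0.087},
    {"translation": [0, -0.045, 0], "turn": [0, 0, 0.03], "hand": 0.087},
    {"translation": [0, -0.045, 0], "turn": [0, 0, 0.03], "hand": 0.087},
    {"translation": [0, 0, 0], "turn": [0, 0, 0], "hand": 0.087},
    {"translation": [0, 0, 0], "turn": [0, 0, 0], "hand": 0.087},
  ],
)

```text
time: 2.65
ee_pos: [0.5228, -0.1491, 0.236]
eef_rot: [-0.115, 0.993, -0.001, -0.002]
ft_force: [0.5, 0.8, 0.6]
width: 0.0871
```

Run:
```python
from h import *
import pickle
c=calibration('wrist');im=camera('wrist')[:,:,::-1];cv2.imwrite('pics/w3.png',im);pickle.dump(c,open('w3.pkl','wb'))
a=cv2.imread('pics/w1.png');b=cv2.imread('pics/w2.png')
print(readout.read_state()['ee_pos'])
for n,X in (('w1',(0.54,.125,.02)),('w2',(.54,-.14,.06)),('w3',(.54,-.14,.06))): print(n,proj(pickle.load(open(n+'.pkl','rb')),X))
cv2.imwrite('pics/w3b.png',cv2.resize(im,(800,600),interpolation=3))
```

```text
[ 0.52269046 -0.14952735  0.2360954 ]
w1 [265.53544406 178.44376795]
w2 [160.80286594 176.95295858]
w3 [260.64851082 188.68806063]
```

View pics/w1b.png

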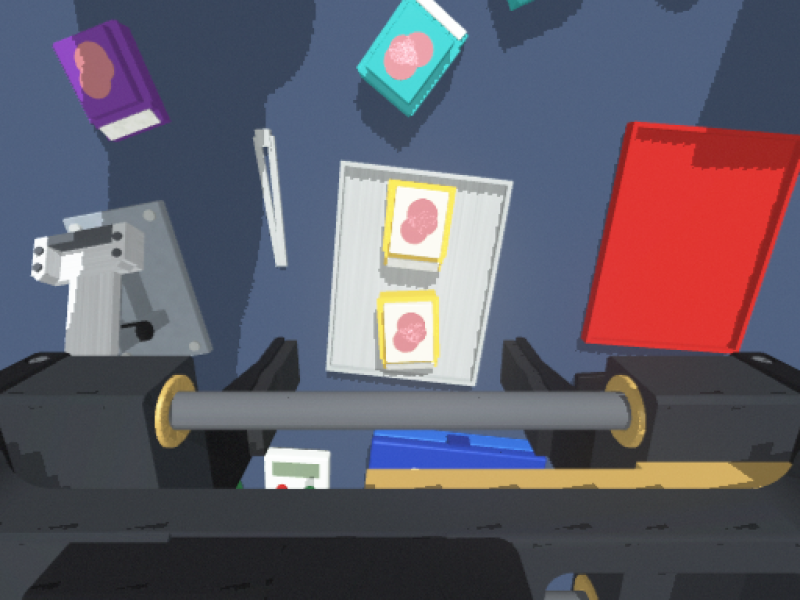

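View pics/w2b.png

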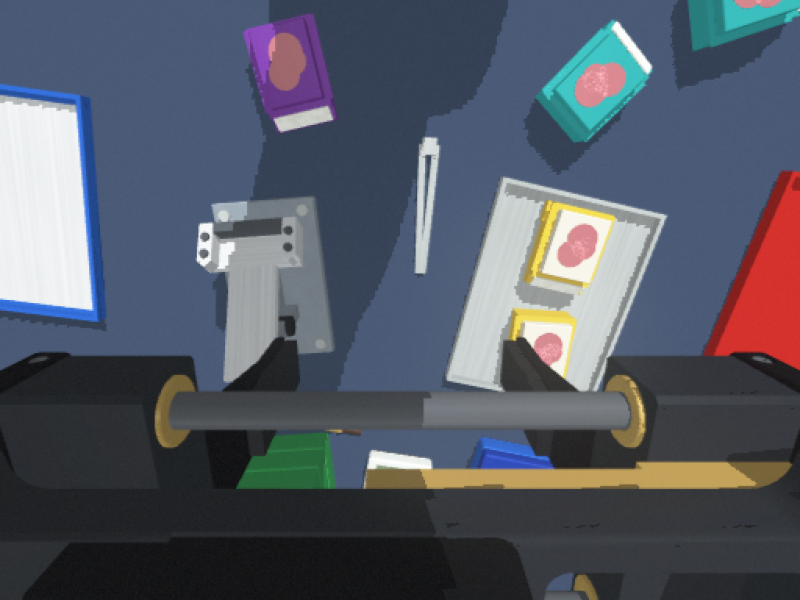

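View pics/w3b.png

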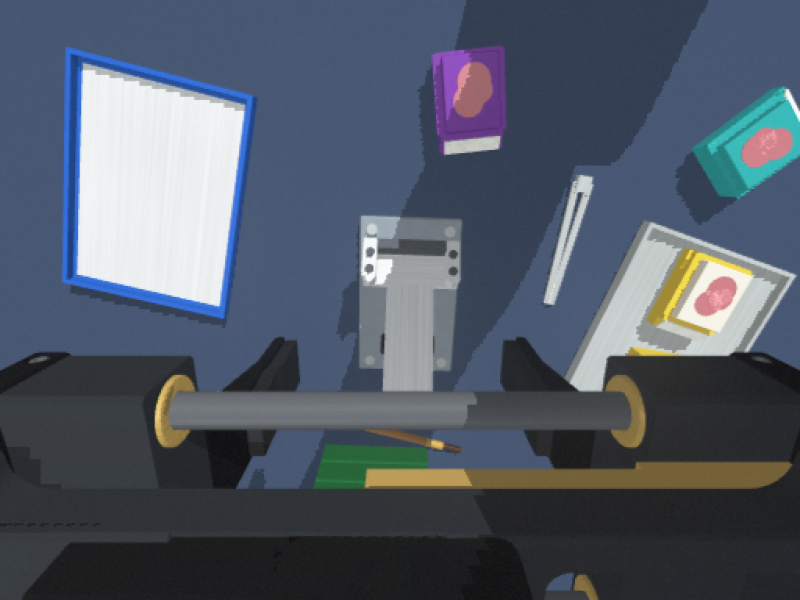

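Run:
```python
import cv2,numpy as np
w1,w2,w3=[cv2.imread(f'pics/w{i}.png') for i in(1,2,3)]
f=lambda im,x,y,w,h,s:cv2.resize(im[y:y+h,x:x+w],None,fx=s,fy=s,interpolation=3)
def cat(a,b):
    H=max(a.shape[0],b.shape[0]);P=[np.pad(q,((0,H-q.shape[0]),(0,10),(0,0))) for q in(a,b)];return np.hstack(P)
cv2.imwrite('pics/c3.png',cat(f(w3,222,130,84,125,4.7),f(w1,232,108,76,127,4.7)))
cv2.imwrite('pics/c2.png',cat(f(w2,120,120,98,127,4.7),f(w2,320,110,60,127,4.7)))
```

```text
(no output)
```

View pics/c3.png

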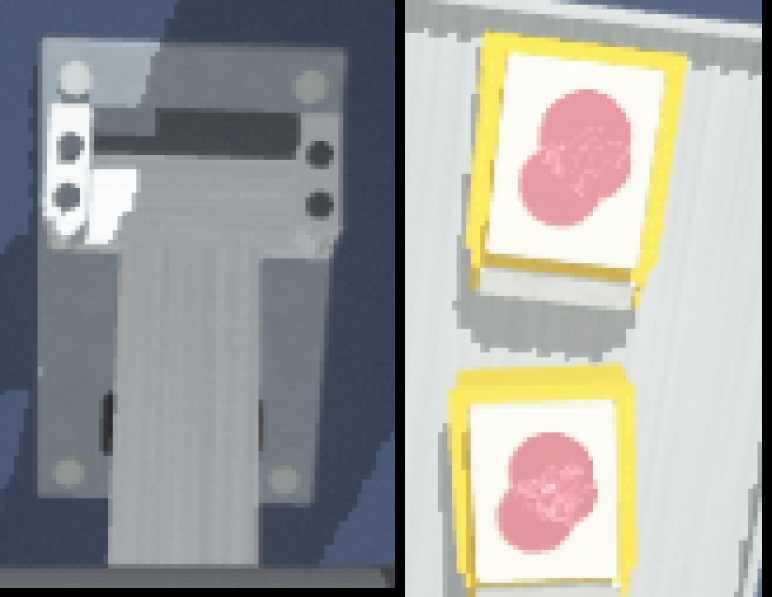

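View pics/c2.png

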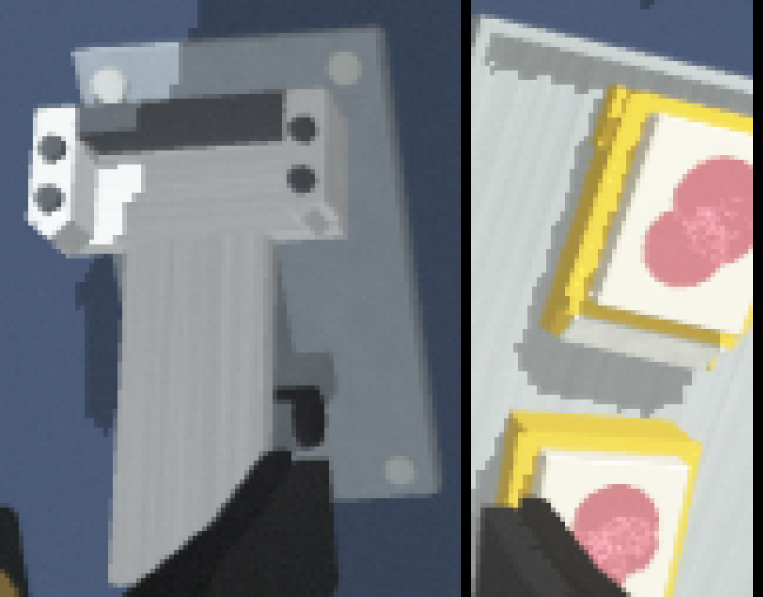

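Run:
```python
from h import *
import pickle
C={i:pickle.load(open(f'w{i}.pkl','rb')) for i in(1,2,3)}
g3=lambda x,y:(C[3],222+x/4.7-.4,130+y/4.7-.4)
g2=lambda x,y:(C[2],120+x/4.7-.4,120+y/4.7-.4)
b1=lambda x,y:(C[1],232+(x-405)/4.7-.4,108+y/4.7-.4)
b2=lambda x,y:(C[2],320+(x-471)/4.7-.4,110+y/4.7-.4)
P={}
for n,a,b in [('L1',(70,147),(51,148)),('L2',(67,196),(48,197)),('R1',(319,154),(302,128)),('R2',(319,205),(302,179)),
  ('fNL',(41,38),(75,50)),('fNR',(346,50),(378,28)),('fFR',(313,503),(438,492)),('bolt',(311,86),(345,68)),('boltF',(284,480),(400,470)),('boltL',(74,78),(108,83))]:
    P[n],e=tri(g3(*a),g2(*b));print(n,P[n].round(4),e)
for a,b in(('L1','L2'),('R1','R2')):
    d=P[b]-P[a];print('dir',np.degrees(np.arctan2(d[1],d[0])),np.degrees(np.arctan2(d[2],np.hypot(d[0],d[1]))),np.linalg.norm(d))
d=P['L1']+P['L2']-P['R1']-P['R2'];print('cross yaw',np.degrees(np.arctan2(-d[0],d[1]*1))-0, np.linalg.norm(d)/2)
for a,b in(('fNR','fFR'),('bolt','boltF')): d=P[b]-P[a];print(a,b,np.degrees(np.arctan2(d[1],d[0])),np.linalg.norm(d))
d=P['fNL']-P['fNR'];print('foot across',np.degrees(np.arctan2(d[0],-d[1])),np.linalg.norm(d))
print('near wax tri',tri(b1(508,52),b2(655,113)),tri(b1(489,251),b2(600,303)),tri(b1(485,33),b2(628,88)))
for n,q in(('near',[(508,52),(664,70),(636,269),(489,251)]),('far',[(470,404),(615,399),(621,582),(475,584)])):
    W=np.array([plane(*b1(*p),.034) for p in q]);m=W.mean(0)
    dx=W[3]+W[2]-W[0]-W[1];dy=W[1]+W[2]-W[0]-W[3]
    yx=np.arctan2(dx[1],dx[0]);yy=np.arctan2(-dy[0],dy[1]);print(n,m.round(4),np.degrees([yx,yy]),np.linalg.norm(dx)/2,np.linalg.norm(dy)/2)
    y=(yx+yy)/2;u=np.array([np.cos(y),np.sin(y)]);print(' yaw',y,'mid',m[:2]+.005*u,'grip',m[:2]+.023*u)
```

```text
L1 [ 0.5117 -0.1775  0.0606] [0.1, 0.1]
L2 [ 0.5231 -0.1754  0.0673] [0.1, 0.1]
R1 [ 0.4987 -0.113   0.0591] [0.1, 0.1]
R2 [ 0.5107 -0.1106  0.0661] [0.1, 0.1]
fNL [ 0.4923 -0.1945  0.0069] [0.0, 0.0]
fNR [ 0.4748 -0.105   0.0085] [0.1, 0.1]
fFR [ 0.6201 -0.076   0.0104] [0.0, 0.0]
bolt [ 0.4871 -0.113   0.013 ] [0.1, 0.1]
boltF [ 0.6124 -0.0882  0.0141] [0.2, 0.2]
boltL [ 0.5004 -0.1821  0.0133] [0.4, 0.4]
dir 10.567113618309557 29.898997588661125 0.013477064368953691
dir 11.30715002500777 29.9870025376044 0.014084554521252632
cross yaw -168.87305322946025 0.06585813910802751
fNR fFR 11.306019728435812 0.1481579380031721
bolt boltF 11.191229097466747 0.12772907679885045
foot across 11.073716884283717 0.09117666711466965
near wax tri (array([0.45794087, 0.1068986 , 0.03022268]), [0.2, 0.2]) (array([0.51279743, 0.10229255, 0.03349472]), [0.1, 0.1]) (array([0.4527265 , 0.10031305, 0.02349944]), [0.2, 0.2])
near [0.4872 0.1258 0.034 ] [-5.12502667 -5.75227217] 0.05549714213463114 0.04265135061949141
 yaw -0.09492233927613078 mid [0.49222584 0.12537304] grip [0.51014481 0.123667  ]
far [0.5868 0.12   0.034 ] [2.91538864 2.51581813] 0.05880395592705053 0.043948294131257296
 yaw 0.04739622025949787 mid [0.59174995 0.12026039] grip [0.60972974 0.12111321]
```

Crop views: the rail screw holes triangulate to a gauge yaw of 11.15° and channel origin ≈ (0.507, -0.145, 0.044), which the foot corners confirm to within 1 mm. The near block's yaw is -5.4° with the grip at (0.510, 0.124). The far block's yaw is +2.7°. Going for the near block.

```bash
cat >> h.py <<'E'
from scipy.spatial.transform import Rotation as Ro
PSI=np.radians(11.15);S=np.radians(32);O=np.array([.5067,-.1450,.044])
def axes(yaw,pitch=0):
    c,s=np.cos(yaw),np.sin(yaw);cp,sp=np.cos(pitch),np.sin(pitch)
    return np.array([[cp*c,-s,-sp*c],[cp*s,c,-sp*s],[sp,0,cp]])
def need(pos,yaw,pitch=0):
    s=readout.read_state();B=axes(yaw,pitch);T=np.c_[-B[:,0],B[:,1],-B[:,2]]
    r=(Ro.from_matrix(T)*Ro.from_quat(s['eef_rot']).inv()).as_rotvec()
    print('t',round(s['time'],2),'dp',(np.array(pos)-s['ee_pos']).round(4),'rot',r.round(3),'F',s['ft_force'].round(1),'w',round(s['width'],4))
def gauge_tcp(xnose,lift,grip=.0555,h=.017):
    B=axes(PSI,S);return O+B@np.array([xnose+grip,0,lift+h])
E
python3 -c "
from h import *
need([.510,.1237,.10],-.095)"
```

```text
t 2.7 dp [-0.0127  0.2732 -0.1361] rot [ 0.003 -0.003 -0.326] F [-0.2  0.1 -0.1] w 0.0869
```

Emit:
apply_moves(
  deltas=[
    {"translation": [-0.002, 0.047, -0.005], "turn": [0, 0, -0.06], "hand": 0.087},
    {"translation": [-0.002, 0.047, -0.01], "turn": [0, 0, -0.06], "hand": 0.087},
    {"translation": [-0.002, 0.047, -0.015], "turn": [0, 0, -0.06], "hand": 0.087},
    {"translation": [-0.002, 0.046, -0.018], "turn": [0, 0, -0.06], "hand": 0.087},
    {"translation": [-0.002, 0.046, -0.018], "turn": [0, 0, -0.06], "hand": 0.087},
  ],
)

```text
time: 3.2
ee_pos: [0.5121, 0.0867, 0.1735]
eef_rot: [0.04, 0.999, -0.001, 0.001]
ft_force: [0.6, 0.2, -0.2]
width: 0.0866
```

Emit:
apply_moves(
  deltas=[
    {"translation": [-0.002, 0.035, -0.02], "turn": [0, 0, -0.026], "hand": 0.087},
    {"translation": [0, 0, -0.02], "turn": [0, 0, 0], "hand": 0.087},
    {"translation": [0, 0, 0], "turn": [0, 0, 0], "hand": 0.087},
  ],
)

```text
time: 3.5
ee_pos: [0.505, 0.1373, 0.1301]
eef_rot: [0.045, 0.999, -0.0, -0.001]
ft_force: [0.4, -0.2, 0.9]
width: 0.0869
```

```bash
python3 -c "
from h import *
need([.510,.1237,.021],-.095)
im=camera('wrist')[:,:,::-1];cv2.imwrite('pics/w4.png',cv2.resize(im,(800,600),interpolation=3))
c=calibration('wrist')
for k in ((.510,.1237,.034),(.4872,.1258,.034),(.490-.0,.1,.024)): print(proj(c,k)*800/512)
"
```

```text
t 3.5 dp [ 0.005  -0.0136 -0.1091] rot [ 0.    -0.001 -0.006] F [ 0.4 -0.2  0.9] w 0.0869
[378.89641875 309.57031331]
[378.45431488 274.08409611]
[339.39950864 278.03770068]
```

Emit:
apply_moves(
  deltas=[
    {"translation": [0.005, -0.0136, -0.03], "turn": [0, 0, -0.006], "hand": 0.087},
    {"translation": [0, 0, -0.03], "turn": [0, 0, 0], "hand": 0.087},
    {"translation": [0, 0, 0], "turn": [0, 0, 0], "hand": 0.087},
    {"translation": [0, 0, 0], "turn": [0, 0, 0], "hand": 0.087},
  ],
)

```text
time: 3.95
ee_pos: [0.5136, 0.1259, 0.0763]
eef_rot: [0.047, 0.999, 0.002, 0.003]
ft_force: [0.6, 0.1, -1.1]
width: 0.0867
```

```bash
python3 -c "
from h import *
need([.510,.1237,.021],-.095)
im=camera('wrist')[:,:,::-1].copy();c=calibration('wrist')
B=axes(-.095)
for k,h in ((-.0325,.03),(.0235,.03)):
  for y in(-.022,.022):
    p=proj(c,np.array([.4922,.1254,.004])+B@np.array([k,y,h]));print(p)
    cv2.drawMarker(im,tuple(int(round(v)) for v in p),(255,0,0),0,7,1)
cv2.imwrite('pics/w5.png',cv2.resize(im,(800,600),interpolation=3))
"
```

```text
t 3.95 dp [-0.0036 -0.0022 -0.0553] rot [-0.004  0.007 -0.001] F [ 0.6  0.1 -1.1] w 0.0867
[222.30500581 144.48852171]
[283.89259663 144.52939597]
[224.86316841 216.9326147 ]
[281.55956475 216.8992876 ]
```

View pics/w5.png

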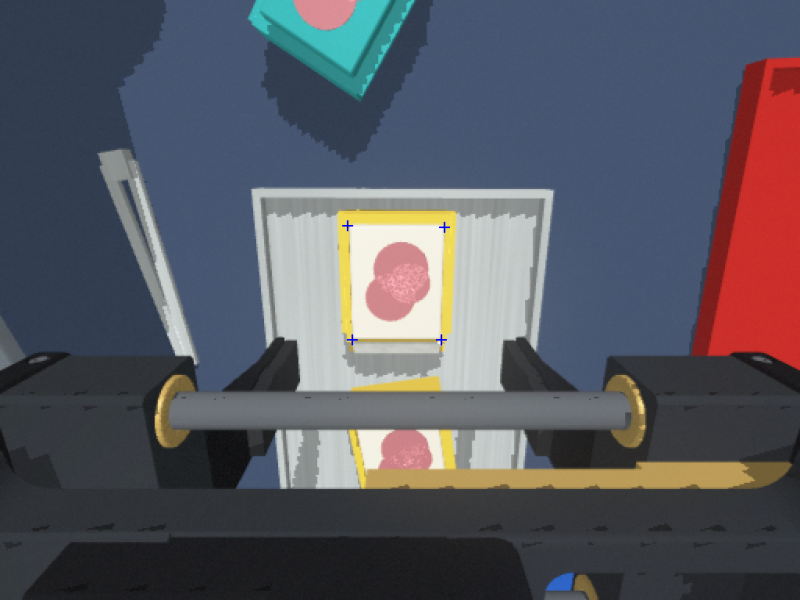

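The predicted wax corners, e.g. (347,226) and (441,340), fall on the real ones to within about 1 px, so I descend.

Emit:
apply_moves(
  deltas=[
    {"translation": [-0.0036, -0.0022, -0.02], "turn": [-0.004, 0.007, 0], "hand": 0.087},
    {"translation": [0, 0, -0.018], "turn": [0, 0, 0], "hand": 0.087},
    {"translation": [0, 0, 0], "turn": [0, 0, 0], "hand": 0.087},
    {"translation": [0, 0, 0], "turn": [0, 0, 0], "hand": 0.087},
  ],
)

```text
time: 4.4
ee_pos: [0.5141, 0.1255, 0.0454]
eef_rot: [0.047, 0.999, 0.003, 0.005]
ft_force: [-0.0, 0.4, 0.2]
width: 0.0871
```

```bash
python3 -c "
from h import *
need([.510,.1237,.021],-.095)"
```

```text
t 4.4 dp [-0.0041 -0.0018 -0.0244] rot [-0.005  0.009 -0.002] F [-0.   0.4  0.2] w 0.0871
```

Emit:
apply_moves(
  deltas=[
    {"translation": [-0.004, -0.002, -0.015], "turn": [-0.005, 0.009, 0], "hand": 0.087},
    {"translation": [-0.003, -0.001, -0.011], "turn": [-0.003, 0.005, 0], "hand": 0.087},
    {"translation": [0, 0, 0], "turn": [0, 0, 0], "hand": 0.087},
  ],
)

```text
time: 4.7
ee_pos: [0.5081, 0.1231, 0.0203]
eef_rot: [0.047, 0.999, -0.001, -0.001]
ft_force: [-0.0, 0.3, 0.6]
width: 0.0872
```

```bash
python3 -c "
from h import *
need([.510,.1237,.021],-.095)"
```

```text
t 4.7 dp [0.0019 0.0006 0.0007] rot [ 0.002 -0.002 -0.002] F [-0.   0.3  0.6] w 0.0872
```

Emit:
apply_moves(
  deltas=[
    {"translation": [0.001, 0, 0], "turn": [0, 0, 0], "hand": 0.06},
    {"translation": [0, 0, 0], "turn": [0, 0, 0], "hand": 0.053},
    {"translation": [0, 0, 0], "turn": [0, 0, 0], "hand": 0.045},
    {"translation": [0, 0, 0], "turn": [0, 0, 0], "hand": 0.045},
    {"translation": [0, 0, 0], "turn": [0, 0, 0], "hand": 0.045},
  ],
  newtons=25,
)

```text
time: 5.2
ee_pos: [0.5096, 0.1231, 0.0208]
eef_rot: [0.047, 0.999, -0.001, -0.001]
ft_force: [0.5, 1.4, -0.2]
width: 0.0548
```

```bash
python3 -c "
from h import *
need([.510,.1237,.021],-.095)"
```

```text
t 5.2 dp [0.0004 0.0006 0.0002] rot [ 0.002 -0.002 -0.002] F [ 0.5  1.4 -0.2] w 0.0548
```

Emit:
apply_moves(
  deltas=[
    {"translation": [0, 0, 0], "turn": [0, 0, 0], "hand": 0.04},
    {"translation": [0, 0, 0], "turn": [0, 0, 0], "hand": 0.04},
    {"translation": [0, 0, 0], "turn": [0, 0, 0], "hand": 0.04},
  ],
)

```text
time: 5.5
ee_pos: [0.5095, 0.1231, 0.0208]
eef_rot: [0.047, 0.999, -0.001, -0.001]
ft_force: [-0.1, -0.2, -0.1]
width: 0.0517
```

```bash
python3 -c "
from h import *
need([.510,.1237,.20],-.095)
need(gauge_tcp(.045,.03),PSI,S)"
```

```text
t 5.5 dp [0.0005 0.0006 0.1792] rot [ 0.002 -0.002 -0.002] F [-0.1 -0.2 -0.1] w 0.0517
t 5.5 dp [ 0.0563 -0.2564  0.1163] rot [ 0.03  -0.561  0.281] F [-0.1 -0.2 -0.1] w 0.0517
```

Emit:
apply_moves(
  deltas=[
    {"translation": [0, 0, 0.01], "turn": [0, 0, 0], "hand": 0.04},
    {"translation": [0, 0, 0.03], "turn": [0, 0, 0], "hand": 0.04},
    {"translation": [0, 0, 0.045], "turn": [0, 0, 0], "hand": 0.04},
    {"translation": [0, -0.02, 0.04], "turn": [0, 0, 0], "hand": 0.04},
    {"translation": [0.005, -0.03, 0.03], "turn": [0.003, -0.056, 0.028], "hand": 0.04},
  ],
)

```text
time: 6.0
ee_pos: [0.5108, 0.0744, 0.1789]
eef_rot: [0.03, 0.999, -0.0, 0.023]
ft_force: [0.3, -0.2, -1.2]
width: 0.052
```

Emit:
apply_moves(
  deltas=[
    {"translation": [0.008, -0.035, 0.005], "turn": [0.005, -0.09, 0.045], "hand": 0.04},
    {"translation": [0.01, -0.035, 0], "turn": [0.005, -0.09, 0.045], "hand": 0.04},
    {"translation": [0.01, -0.035, 0], "turn": [0.005, -0.09, 0.045], "hand": 0.04},
    {"translation": [0.01, -0.035, 0], "turn": [0.005, -0.09, 0.045], "hand": 0.04},
    {"translation": [0.005, -0.03, 0], "turn": [0.005, -0.09, 0.045], "hand": 0.04},
  ],
)

```text
time: 6.5
ee_pos: [0.5584, -0.0999, 0.1962]
eef_rot: [-0.086, 0.962, 0.023, 0.258]
ft_force: [0.9, 0.9, -1.2]
width: 0.0518
```

```bash
python3 -c "
from h import *
need(gauge_tcp(.045,.03),PSI,S);print(gauge_tcp(.045,.03),readout.read_state()['joint_positions'].round(2))"
```

```text
t 6.5 dp [ 0.0075 -0.0334 -0.059 ] rot [ 0.007 -0.033  0.017] F [ 0.9  0.9 -1.2] w 0.0518
[ 0.565884   -0.13333492  0.13711515] [-0.43 -0.12  0.61  2.12 -0.19  0.64  2.07]
```

Emit:
apply_moves(
  deltas=[
    {"translation": [0.004, -0.017, -0.02], "turn": [0.004, -0.017, 0.009], "hand": 0.04},
    {"translation": [0.004, -0.013, -0.02], "turn": [0.003, -0.012, 0.006], "hand": 0.04},
    {"translation": [0, 0, -0.005], "turn": [0, 0, 0], "hand": 0.04},
    {"translation": [0, 0, 0], "turn": [0, 0, 0], "hand": 0.04},
  ],
)

```text
time: 6.9
ee_pos: [0.5646, -0.1374, 0.1531]
eef_rot: [-0.088, 0.957, 0.027, 0.277]
ft_force: [-0.7, -0.0, -1.3]
width: 0.0518
```

```bash
python3 -c "
from h import *
need(gauge_tcp(.045,.03,h=.0168,grip=.055),PSI,S);need(gauge_tcp(.045,.004,h=.0168,grip=.055),PSI,S)
B=axes(PSI,S);print(B.round(3).tolist())"
```

```text
t 6.9 dp [ 0.001   0.004  -0.0164] rot [-0.003  0.005  0.01 ] F [-0.7 -0.  -1.3] w 0.0518
t 6.9 dp [ 0.0145  0.0067 -0.0384] rot [-0.003  0.005  0.01 ] F [-0.7 -0.  -1.3] w 0.0518
[[0.832, -0.193, -0.52], [0.164, 0.981, -0.102], [0.53, 0.0, 0.848]]
```

Emit:
apply_moves(
  deltas=[
    {"translation": [0.006, 0.004, -0.015], "turn": [-0.002, 0.003, 0.006], "hand": 0.04},
    {"translation": [0.005, 0.003, -0.013], "turn": [-0.001, 0.002, 0.004], "hand": 0.04},
    {"translation": [0.002, 0.001, -0.004], "turn": [0, 0, 0], "hand": 0.04},
    {"translation": [0, 0, 0], "turn": [0, 0, 0], "hand": 0.04},
  ],
)

```text
time: 7.3
ee_pos: [0.58, -0.1237, 0.1242]
eef_rot: [-0.096, 0.956, 0.03, 0.275]
ft_force: [-0.2, -0.1, -0.7]
width: 0.0516
```

```bash
cat >> h.py <<'E'
def chan(h=.0168,grip=.055):
    s=readout.read_state();B=axes(PSI,S);p=B.T@(s['ee_pos']-O)-[grip,0,h]
    print('nose x,y,lift mm',(p*1e3).round(1),'F chan',(B.T@s['ft_force']).round(1),'t',round(s['time'],2),'w',round(s['width'],4))
E
python3 -c "
from h import *
chan()
need(gauge_tcp(.045,.001,h=.0168,grip=.055),PSI,S)"
```

```text
nose x,y,lift mm [52.   6.7 10.9] F chan [-0.6 -0.1 -0.5] t 7.3 w 0.0516
t 7.3 dp [ 0.0006 -0.0067 -0.0121] rot [-0.004  0.001 -0.007] F [-0.2 -0.1 -0.7] w 0.0516
```

Emit:
apply_moves(
  deltas=[
    {"translation": [0, -0.004, -0.004], "turn": [-0.003, 0.001, -0.004], "hand": 0.04},
    {"translation": [0, -0.002, -0.004], "turn": [0, 0, 0], "hand": 0.04},
    {"translation": [0, 0, 0], "turn": [0, 0, 0], "hand": 0.04},
  ],
)

```text
time: 7.6
ee_pos: [0.5813, -0.127, 0.1192]
eef_rot: [-0.096, 0.956, 0.029, 0.275]
ft_force: [-0.5, 0.5, -1.1]
width: 0.0517
```

```bash
python3 -c "
from h import *
chan()
need(gauge_tcp(.045,.001,h=.0168,grip=.055),PSI,S)"
```

```text
nose x,y,lift mm [49.9  3.3  6.3] F chan [-0.9  0.6 -0.8] t 7.6 w 0.0517
t 7.6 dp [-0.0007 -0.0035 -0.0071] rot [-0.002  0.002 -0.007] F [-0.5  0.5 -1.1] w 0.0517
```

Emit:
apply_moves(
  deltas=[
    {"translation": [0, -0.004, -0.004], "turn": [-0.003, 0.002, -0.007], "hand": 0.04},
    {"translation": [0, -0.002, -0.003], "turn": [0, 0, -0.003], "hand": 0.04},
    {"translation": [0, 0, 0], "turn": [0, 0, 0], "hand": 0.04},
  ],
)

```text
time: 7.9
ee_pos: [0.5824, -0.1322, 0.1154]
eef_rot: [-0.092, 0.956, 0.026, 0.276]
ft_force: [-0.5, -0.2, -1.1]
width: 0.0518
```

```bash
python3 -c "
from h import *
chan()
need(gauge_tcp(.040,.000,h=.0168,grip=.055),PSI,S)"
```

```text
nose x,y,lift mm [47.9 -2.1  3.1] F chan [-1.  -0.1 -0.7] t 7.9 w 0.0518
t 7.9 dp [-0.0054  0.0011 -0.0068] rot [0.    0.003 0.002] F [-0.5 -0.2 -1.1] w 0.0518
```

Emit:
apply_moves(
  deltas=[
    {"translation": [-0.0025, 0.0012, -0.004], "turn": [0, 0.003, 0.002], "hand": 0.04},
    {"translation": [-0.003, 0, -0.003], "turn": [0, 0, 0], "hand": 0.04},
    {"translation": [-0.002, 0, -0.0013], "turn": [0, 0, 0], "hand": 0.04},
  ],
)

```text
time: 8.2
ee_pos: [0.576, -0.1297, 0.1097]
eef_rot: [-0.094, 0.956, 0.027, 0.275]
ft_force: [0.0, 0.0, -0.8]
width: 0.0515
```

```bash
python3 -c "
from h import *
chan()
need(gauge_tcp(.030,.000,h=.0168,grip=.055),PSI,S)"
```

```text
nose x,y,lift mm [40.   1.7  1.3] F chan [-0.4  0.  -0.7] t 8.2 w 0.0515
t 8.2 dp [-0.0073 -0.0031 -0.0064] rot [ 0.     0.003 -0.002] F [ 0.   0.  -0.8] w 0.0515
```

Emit:
apply_moves(
  deltas=[
    {"translation": [-0.003, -0.0015, -0.003], "turn": [0, 0.002, -0.001], "hand": 0.04},
    {"translation": [-0.0033, -0.001, -0.0022], "turn": [0, 0, 0], "hand": 0.04},
    {"translation": [-0.0025, -0.0005, -0.0016], "turn": [0, 0, 0], "hand": 0.04},
  ],
)

```text
time: 8.5
ee_pos: [0.5678, -0.1315, 0.1047]
eef_rot: [-0.095, 0.956, 0.027, 0.275]
ft_force: [1.3, 0.8, -1.1]
width: 0.0518
```

```bash
python3 -c "
from h import *
chan()
need(gauge_tcp(.020,.000,h=.0168,grip=.055),PSI,S)"
```

```text
nose x,y,lift mm [30.2  1.4  1.6] F chan [ 0.6  0.5 -1.7] t 8.5 w 0.0518
t 8.5 dp [-0.0074 -0.0029 -0.0067] rot [ 0.001  0.002 -0.003] F [ 1.3  0.8 -1.1] w 0.0518
```

Emit:
apply_moves(
  deltas=[
    {"translation": [-0.0015, -0.0022, -0.003], "turn": [0.001, 0.002, -0.003], "hand": 0.04},
    {"translation": [-0.002, -0.0012, -0.002], "turn": [0, 0, 0], "hand": 0.04},
    {"translation": [-0.0016, -0.0005, -0.001], "turn": [0, 0, 0], "hand": 0.04},
  ],
)

```text
time: 8.8
ee_pos: [0.5659, -0.1329, 0.103]
eef_rot: [-0.095, 0.956, 0.027, 0.277]
ft_force: [2.1, 2.2, -0.2]
width: 0.0519
```

```bash
python3 -c "
from h import *
chan()
need(gauge_tcp(.020,.000,h=.0168,grip=.055),PSI,S)"
```

```text
nose x,y,lift mm [27.5  0.4  1.2] F chan [ 2.   1.8 -1.5] t 8.8 w 0.0519
t 8.8 dp [-0.0055 -0.0015 -0.005 ] rot [-0.     0.007 -0.004] F [ 2.1  2.2 -0.2] w 0.0519
```

Emit:
apply_moves(
  deltas=[
    {"translation": [-0.0025, 0, -0.002], "turn": [0, 0.004, -0.003], "hand": 0.04},
    {"translation": [-0.0025, -0.0004, -0.0018], "turn": [0, 0, 0], "hand": 0.04},
    {"translation": [-0.002, -0.0004, -0.0013], "turn": [0, 0, 0], "hand": 0.04},
  ],
)

```text
time: 9.1
ee_pos: [0.5645, -0.1327, 0.104]
eef_rot: [-0.095, 0.955, 0.025, 0.281]
ft_force: [5.5, 1.7, -1.2]
width: 0.0522
```

```bash
python3 -c "
from h import *
chan()
need(gauge_tcp(.020,.000,h=.0168,grip=.055),PSI,S)"
```

```text
nose x,y,lift mm [26.9  0.9  2.8] F chan [ 4.3  0.6 -4. ] t 9.1 w 0.0522
t 9.1 dp [-0.0041 -0.0017 -0.006 ] rot [ 0.003  0.014 -0.002] F [ 5.5  1.7 -1.2] w 0.0522
```

```bash
python3 -c "
from h import *
im=camera('wrist')[:,:,::-1].copy();cv2.imwrite('pics/w6.png',im)
cv2.imwrite('pics/w6b.png',cv2.resize(im[60:230,150:370],None,fx=3.5,fy=3.5,interpolation=3))
chan()
"
```

```text
nose x,y,lift mm [26.8  0.8  2.9] F chan [ 5.   1.9 -4.7] t 9.15 w 0.0513
```

View pics/w6b.png

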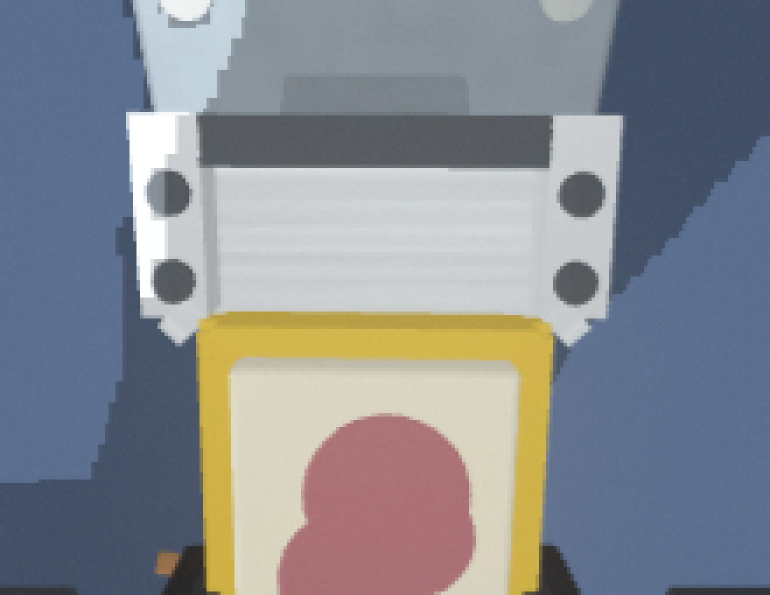

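The view from the wrist shows the nose centred between the rails: nose edges at 199/552, rail screws symmetric about 375. It has stopped right at the mouth. One more light push with the block pressed flat to the floor and a small wiggle will confirm it.

Emit:
apply_moves(
  deltas=[
    {"translation": [0.003, 0.001, -0.001], "turn": [0.002, 0.008, -0.002], "hand": 0.04},
    {"translation": [-0.0005, -0.001, -0.0025], "turn": [0.001, 0.006, 0], "hand": 0.04},
    {"translation": [-0.003, -0.0005, -0.002], "turn": [0, 0, 0], "hand": 0.04},
    {"translation": [-0.003, -0.0005, -0.002], "turn": [0, 0, 0], "hand": 0.04},
  ],
)

```text
time: 9.55
ee_pos: [0.566, -0.1327, 0.1014]
eef_rot: [-0.095, 0.956, 0.026, 0.278]
ft_force: [11.2, 4.0, 4.5]
width: 0.0516
```

```bash
python3 -c "
from h import *
chan()
need(gauge_tcp(.020,.000,h=.0168,grip=.055),PSI,S)"
```

```text
nose x,y,lift mm [26.7  0.7 -0.2] F chan [12.3  1.7 -2.4] t 9.55 w 0.0516
t 9.55 dp [-0.0056 -0.0018 -0.0034] rot [ 0.002  0.008 -0.002] F [11.2  4.   4.5] w 0.0516
```

It takes 12 N with no advance, flat and centred, so this block jams and goes to the red tray. I lift it straight off.

Emit:
apply_moves(
  deltas=[
    {"translation": [0.001, 0.001, 0.006], "turn": [0, 0, 0], "hand": 0.04},
    {"translation": [-0.008, -0.002, 0.015], "turn": [0, 0, 0], "hand": 0.04},
    {"translation": [-0.012, -0.002, 0.02], "turn": [0, 0, 0], "hand": 0.04},
    {"translation": [-0.008, 0, 0.03], "turn": [0, 0, 0], "hand": 0.04},
    {"translation": [-0.005, 0.01, 0.03], "turn": [0, 0.03, 0], "hand": 0.04},
  ],
)

```text
time: 10.05
ee_pos: [0.5281, -0.126, 0.1988]
eef_rot: [-0.093, 0.961, 0.029, 0.257]
ft_force: [1.0, 0.4, -1.3]
width: 0.0523
```

```bash
python3 -c "
from h import *
need([.525,.373,.15],-.035)"
```

```text
t 10.05 dp [-0.0031  0.499  -0.0488] rot [-0.05   0.522 -0.222] F [ 1.   0.4 -1.3] w 0.0523
```

Emit:
apply_moves(
  deltas=[
    {"translation": [0, 0.03, 0], "turn": [-0.004, 0.045, -0.019], "hand": 0.04},
    {"translation": [0, 0.045, 0], "turn": [-0.005, 0.055, -0.023], "hand": 0.04},
    {"translation": [0, 0.045, 0], "turn": [-0.005, 0.055, -0.023], "hand": 0.04},
    {"translation": [0, 0.045, 0], "turn": [-0.005, 0.055, -0.023], "hand": 0.04},
    {"translation": [0, 0.045, 0], "turn": [-0.005, 0.055, -0.023], "hand": 0.04},
  ],
)

```text
time: 10.55
ee_pos: [0.5263, 0.0784, 0.2049]
eef_rot: [-0.027, 0.991, 0.007, 0.128]
ft_force: [1.7, 0.3, -1.2]
width: 0.0518
```

Emit:
apply_moves(
  deltas=[
    {"translation": [0, 0.045, 0], "turn": [-0.005, 0.055, -0.023], "hand": 0.04},
    {"translation": [0, 0.045, 0], "turn": [-0.005, 0.055, -0.023], "hand": 0.04},
    {"translation": [0, 0.045, 0], "turn": [-0.005, 0.055, -0.023], "hand": 0.04},
    {"translation": [0, 0.045, 0], "turn": [-0.003, 0.03, -0.013], "hand": 0.04},
    {"translation": [0, 0.03, -0.01], "turn": [0, 0, 0], "hand": 0.04},
  ],
)

```text
time: 11.05
ee_pos: [0.526, 0.2949, 0.1957]
eef_rot: [0.018, 0.999, -0.009, 0.028]
ft_force: [-0.2, -0.4, -1.8]
width: 0.0521
```

```bash
python3 -c "
from h import *
need([.525,.373,.08],-.035)"
```

```text
t 11.05 dp [-0.001   0.0781 -0.1157] rot [0.019 0.055 0.002] F [-0.2 -0.4 -1.8] w 0.0521
```

Emit:
apply_moves(
  deltas=[
    {"translation": [0, 0.03, -0.03], "turn": [0.01, 0.03, 0], "hand": 0.04},
    {"translation": [0, 0.025, -0.03], "turn": [0.006, 0.018, 0], "hand": 0.04},
    {"translation": [0, 0.005, -0.03], "turn": [0, 0, 0], "hand": 0.04},
    {"translation": [0, 0, 0], "turn": [0, 0, 0], "hand": 0.04},
    {"translation": [0, 0, 0], "turn": [0, 0, 0], "hand": 0.04},
  ],
)

```text
time: 11.55
ee_pos: [0.5237, 0.3601, 0.1001]
eef_rot: [0.017, 1.0, -0.005, 0.002]
ft_force: [-0.1, -0.4, 0.1]
width: 0.0513
```

```bash
python3 -c "
from h import *
need([.525,.373,.022],-.035)"
```

```text
t 11.55 dp [ 0.0013  0.0129 -0.0781] rot [ 0.01   0.003 -0.002] F [-0.1 -0.4  0.1] w 0.0513
```

Emit:
apply_moves(
  deltas=[
    {"translation": [0.001, 0.008, -0.025], "turn": [0.008, 0.002, 0], "hand": 0.04},
    {"translation": [0, 0.003, -0.02], "turn": [0.002, 0.001, 0], "hand": 0.04},
    {"translation": [0, 0, -0.012], "turn": [0, 0, 0], "hand": 0.04},
    {"translation": [0, 0, -0.004], "turn": [0, 0, 0], "hand": 0.04},
    {"translation": [0, 0, 0], "turn": [0, 0, 0], "hand": 0.04},
  ],
)

```text
time: 12.05
ee_pos: [0.5302, 0.3684, 0.0458]
eef_rot: [0.02, 1.0, 0.0, 0.006]
ft_force: [0.3, -0.6, -1.3]
width: 0.0517
```

```bash
python3 -c "
from h import *
need([.525,.373,.022],-.035)"
```

```text
t 12.05 dp [-0.0052  0.0046 -0.0238] rot [-0.001  0.011  0.005] F [ 0.3 -0.6 -1.3] w 0.0517
```

Emit:
apply_moves(
  deltas=[
    {"translation": [-0.002, 0.002, -0.012], "turn": [0, 0.009, 0.003], "hand": 0.04},
    {"translation": [-0.002, 0.001, -0.009], "turn": [0, 0.005, 0.002], "hand": 0.04},
    {"translation": [0, 0, -0.002], "turn": [0, 0, 0], "hand": 0.04},
    {"translation": [0, 0, -0.001], "turn": [0, 0, 0], "hand": 0.04},
  ],
)

```text
time: 12.45
ee_pos: [0.5274, 0.3716, 0.0228]
eef_rot: [0.018, 1.0, 0.001, -0.0]
ft_force: [0.2, -0.5, -1.2]
width: 0.052
```

```bash
python3 -c "
from h import *
need([.525,.373,.021],-.035)"
```

```text
t 12.45 dp [-0.0024  0.0014 -0.0018] rot [-0.002 -0.001  0.   ] F [ 0.2 -0.5 -1.2] w 0.052
```

Emit:
apply_moves(
  deltas=[
    {"translation": [0, 0, -0.002], "turn": [0, 0, 0], "hand": 0.04},
    {"translation": [0, 0, -0.0015], "turn": [0, 0, 0], "hand": 0.04},
    {"translation": [0, 0, -0.0005], "turn": [0, 0, 0], "hand": 0.04},
  ],
)

```text
time: 12.75
ee_pos: [0.5277, 0.3719, 0.021]
eef_rot: [0.018, 1.0, 0.001, 0.0]
ft_force: [0.0, -0.0, 1.3]
width: 0.052
```

```bash
python3 -c "
from h import *
need([.525,.373,.021],-.035)"
```

```text
t 12.75 dp [-0.0027  0.0011 -0.    ] rot [-0.002  0.     0.001] F [ 0.  -0.   1.3] w 0.052
```

Touchdown felt: Fz went from -1.2 to +1.3 N at the expected height. Releasing.

Emit:
apply_moves(
  deltas=[
    {"translation": [0, 0, 0], "turn": [0, 0, 0], "hand": 0.056},
    {"translation": [0, 0, 0], "turn": [0, 0, 0], "hand": 0.065},
    {"translation": [0, 0, 0], "turn": [0, 0, 0], "hand": 0.087},
    {"translation": [0, 0, 0], "turn": [0, 0, 0], "hand": 0.087},
    {"translation": [0, 0, 0], "turn": [0, 0, 0], "hand": 0.087},
  ],
)

```text
time: 13.25
ee_pos: [0.5281, 0.3724, 0.0214]
eef_rot: [0.018, 1.0, 0.001, 0.001]
ft_force: [-0.7, -0.1, -0.6]
width: 0.0796
```

Emit:
apply_moves(
  deltas=[
    {"translation": [0, 0, 0.01], "turn": [0, 0, 0], "hand": 0.087},
    {"translation": [0, 0, 0.03], "turn": [0, 0, 0], "hand": 0.087},
    {"translation": [0, 0, 0.04], "turn": [0, 0, 0], "hand": 0.087},
    {"translation": [0, 0, 0.04], "turn": [0, 0, 0], "hand": 0.087},
    {"translation": [0, -0.02, 0.02], "turn": [0, 0, 0], "hand": 0.087},
  ],
)

```text
time: 13.75
ee_pos: [0.5243, 0.3531, 0.1649]
eef_rot: [0.016, 1.0, 0.001, -0.003]
ft_force: [-0.7, -0.4, -0.3]
width: 0.087
```

```bash
python3 -c "
from h import *
need([.609,.1211,.10],.047)
im=camera('wrist')[:,:,::-1];cv2.imwrite('pics/w7.png',im)"
```

```text
t 13.75 dp [ 0.0847 -0.232  -0.0649] rot [-0.001 -0.005  0.078] F [-0.7 -0.4 -0.3] w 0.087
```

Emit:
apply_moves(
  deltas=[
    {"translation": [0.017, -0.042, 0], "turn": [0, 0, 0.016], "hand": 0.087},
    {"translation": [0.017, -0.042, 0], "turn": [0, 0, 0.016], "hand": 0.087},
    {"translation": [0.017, -0.042, 0], "turn": [0, 0, 0.016], "hand": 0.087},
    {"translation": [0.013, -0.042, -0.01], "turn": [0, 0, 0.016], "hand": 0.087},
    {"translation": [0.005, -0.035, -0.02], "turn": [0, 0, 0], "hand": 0.087},
  ],
)

```text
time: 14.3
ee_pos: [0.5971, 0.1457, 0.1459]
eef_rot: [-0.02, 1.0, 0.003, 0.005]
ft_force: [0.6, -0.2, -0.1]
width: 0.0869
```

Emit:
apply_moves(
  deltas=[
    {"translation": [0, -0.004, -0.02], "turn": [0, 0, 0], "hand": 0.087},
    {"translation": [0, 0, -0.01], "turn": [0, 0, 0], "hand": 0.087},
    {"translation": [0, 0, 0], "turn": [0, 0, 0], "hand": 0.087},
  ],
)

```text
time: 14.6
ee_pos: [0.5981, 0.133, 0.1139]
eef_rot: [-0.015, 1.0, 0.001, 0.004]
ft_force: [-0.5, -0.3, -0.2]
width: 0.0871
```

```bash
python3 -c "
from h import *
need([.609,.1211,.021],.047)
c=calibration('wrist');im=camera('wrist')[:,:,::-1].copy()
B=axes(.047)
for k,h in ((-.0325,.03),(.0235,.03)):
  for y in(-.022,.022):
    p=proj(c,np.array([.5911,.1203,.004])+B@np.array([k,y,h]))
    cv2.drawMarker(im,tuple(int(round(v)) for v in p),(255,0,0),0,7,1)
a=cv2.imread('pics/w7.png')
im=np.hstack([cv2.resize(im[60:260,170:350],None,fx=2.6,fy=2.6,interpolation=3),cv2.resize(a[60:260,190:310],None,fx=2.6,fy=2.6,interpolation=3)])
print(im.shape);cv2.imwrite('pics/w8.png',im)
"
```

```text
t 14.6 dp [ 0.0109 -0.0119 -0.0929] rot [-0.002  0.008  0.016] F [-0.5 -0.3 -0.2] w 0.0871
(520, 780, 3)
```

View pics/w8.png

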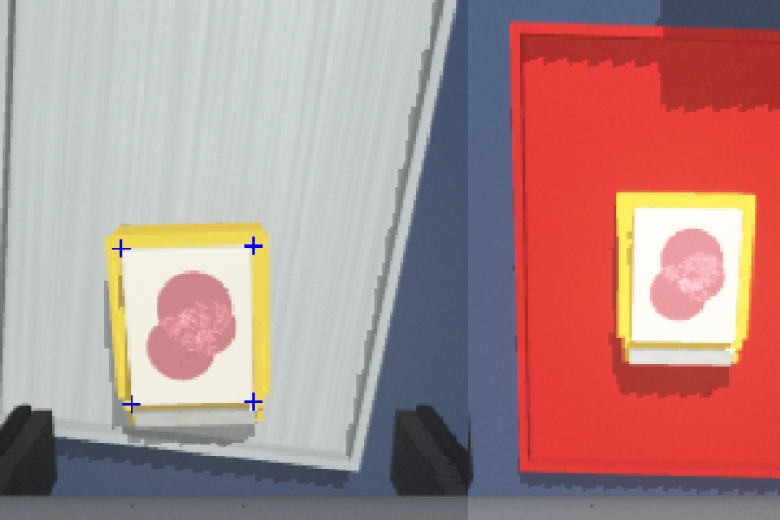

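Left: the predicted corners match the second block. Right: the first block lies flat, wax up, well inside the red tray. I descend on the second block.

Emit:
apply_moves(
  deltas=[
    {"translation": [0.008, -0.008, -0.025], "turn": [-0.002, 0.006, 0.012], "hand": 0.087},
    {"translation": [0.003, -0.003, -0.025], "turn": [0, 0.002, 0.004], "hand": 0.087},
    {"translation": [0, 0, -0.01], "turn": [0, 0, 0], "hand": 0.087},
    {"translation": [0, 0, 0], "turn": [0, 0, 0], "hand": 0.087},
  ],
)

```text
time: 15.05
ee_pos: [0.6112, 0.1294, 0.0587]
eef_rot: [-0.028, 1.0, 0.002, 0.004]
ft_force: [0.0, 0.8, -0.1]
width: 0.0871
```

```bash
python3 -c "
from h import *
need([.609,.1211,.021],.047)"
```

```text
t 15.05 dp [-0.0022 -0.0083 -0.0377] rot [-0.004  0.007 -0.008] F [ 0.   0.8 -0.1] w 0.0871
```

Emit:
apply_moves(
  deltas=[
    {"translation": [-0.001, -0.006, -0.008], "turn": [-0.003, 0.005, -0.006], "hand": 0.087},
    {"translation": [-0.001, -0.003, -0.008], "turn": [-0.001, 0.003, -0.002], "hand": 0.087},
    {"translation": [0, -0.001, -0.002], "turn": [0, 0, 0], "hand": 0.087},
  ],
)

```text
time: 15.35
ee_pos: [0.61, 0.1212, 0.043]
eef_rot: [-0.024, 1.0, 0.001, 0.001]
ft_force: [0.1, 1.1, 0.3]
width: 0.087
```

```bash
python3 -c "
from h import *
need([.609,.1211,.021],.047)"
```

```text
t 15.35 dp [-0.001  -0.0001 -0.022 ] rot [-0.001  0.003 -0.002] F [0.1 1.1 0.3] w 0.087
```

Emit:
apply_moves(
  deltas=[
    {"translation": [-0.001, 0, -0.01], "turn": [-0.001, 0.003, -0.001], "hand": 0.087},
    {"translation": [-0.001, 0, -0.009], "turn": [0, 0.002, 0], "hand": 0.087},
    {"translation": [0, 0, -0.0015], "turn": [0, 0, 0], "hand": 0.08},
    {"translation": [0, 0, 0], "turn": [0, 0, 0], "hand": 0.07},
    {"translation": [0, 0, 0], "turn": [0, 0, 0], "hand": 0.065},
  ],
)

```text
time: 15.85
ee_pos: [0.6078, 0.1211, 0.0209]
eef_rot: [-0.024, 1.0, 0.0, -0.001]
ft_force: [-0.1, -0.5, 0.1]
width: 0.0714
```

```bash
python3 -c "
from h import *
need([.609,.1211,.021],.047)"
```

```text
t 15.85 dp [ 0.0012 -0.      0.0001] rot [-0.    -0.002 -0.   ] F [-0.1 -0.5  0.1] w 0.0714
```

Emit:
apply_moves(
  deltas=[
    {"translation": [0.0008, 0, 0], "turn": [0, 0, 0], "hand": 0.056},
    {"translation": [0, 0, 0], "turn": [0, 0, 0], "hand": 0.05},
    {"translation": [0, 0, 0], "turn": [0, 0, 0], "hand": 0.04},
    {"translation": [0, 0, 0], "turn": [0, 0, 0], "hand": 0.04},
    {"translation": [0, 0, 0], "turn": [0, 0, 0], "hand": 0.04},
  ],
)

```text
time: 16.35
ee_pos: [0.6092, 0.1212, 0.0217]
eef_rot: [-0.024, 1.0, 0.0, -0.001]
ft_force: [0.9, -0.6, -0.9]
width: 0.0519
```

Emit:
apply_moves(
  deltas=[
    {"translation": [0, 0, 0], "turn": [0, 0, 0], "hand": 0.04},
    {"translation": [0, 0, 0], "turn": [0, 0, 0], "hand": 0.04},
  ],
)

```text
time: 16.55
ee_pos: [0.6091, 0.1212, 0.0216]
eef_rot: [-0.024, 1.0, 0.0, -0.001]
ft_force: [0.1, 0.2, -1.3]
width: 0.0517
```

```bash
python3 -c "
from h import *
need(gauge_tcp(.045,.035),PSI,S)"
```

```text
t 16.55 dp [-0.0458 -0.2551  0.1198] rot [ 0.067 -0.556  0.143] F [ 0.1  0.2 -1.3] w 0.0517
```

Emit:
apply_moves(
  deltas=[
    {"translation": [0, 0, 0.01], "turn": [0, 0, 0], "hand": 0.04},
    {"translation": [0, 0, 0.03], "turn": [0, 0, 0], "hand": 0.04},
    {"translation": [0, 0, 0.045], "turn": [0, 0, 0], "hand": 0.04},
    {"translation": [-0.004, -0.02, 0.04], "turn": [0, 0, 0], "hand": 0.04},
    {"translation": [-0.005, -0.03, 0.03], "turn": [0.007, -0.056, 0.015], "hand": 0.04},
  ],
)

```text
time: 17.05
ee_pos: [0.5963, 0.0748, 0.1791]
eef_rot: [-0.035, 0.999, 0.004, 0.023]
ft_force: [0.8, -1.0, -0.6]
width: 0.0515
```

Emit:
apply_moves(
  deltas=[
    {"translation": [-0.006, -0.036, 0.005], "turn": [0.011, -0.09, 0.024], "hand": 0.04},
    {"translation": [-0.006, -0.036, 0], "turn": [0.011, -0.09, 0.024], "hand": 0.04},
    {"translation": [-0.006, -0.036, 0], "turn": [0.011, -0.09, 0.024], "hand": 0.04},
    {"translation": [-0.006, -0.036, 0], "turn": [0.011, -0.09, 0.024], "hand": 0.04},
    {"translation": [-0.005, -0.02, 0], "turn": [0.011, -0.09, 0.02], "hand": 0.04},
  ],
)

```text
time: 17.55
ee_pos: [0.5705, -0.0926, 0.1968]
eef_rot: [-0.095, 0.961, 0.02, 0.26]
ft_force: [0.6, 2.3, -1.2]
width: 0.0517
```

```bash
python3 -c "
from h import *
need(gauge_tcp(.045,.035,h=.0176),PSI,S)"
```

```text
t 17.55 dp [-0.0075 -0.0413 -0.055 ] rot [ 0.017 -0.029  0.001] F [ 0.6  2.3 -1.2] w 0.0517
```

Emit:
apply_moves(
  deltas=[
    {"translation": [-0.004, -0.02, -0.015], "turn": [0.01, -0.017, 0], "hand": 0.04},
    {"translation": [-0.003, -0.015, -0.02], "turn": [0.005, -0.008, 0], "hand": 0.04},
    {"translation": [0, 0, -0.008], "turn": [0, 0, 0], "hand": 0.04},
    {"translation": [0, 0, 0], "turn": [0, 0, 0], "hand": 0.04},
  ],
)

```text
time: 17.95
ee_pos: [0.5604, -0.1341, 0.1558]
eef_rot: [-0.09, 0.957, 0.022, 0.276]
ft_force: [0.5, -0.2, 0.0]
width: 0.0511
```

```bash
python3 -c "
from h import *
chan(.0176,.0555)
need(gauge_tcp(.045,.012,h=.0176),PSI,S)"
```

```text
nose x,y,lift mm [50.2  0.3 48.1] F chan [ 0.4 -0.3 -0.2] t 17.95 w 0.0511
t 17.95 dp [ 0.0145  0.0025 -0.0334] rot [0.006 0.004 0.009] F [ 0.5 -0.2  0. ] w 0.0511
```

Emit:
apply_moves(
  deltas=[
    {"translation": [0.006, 0.001, -0.014], "turn": [0.004, 0.003, 0.006], "hand": 0.04},
    {"translation": [0.005, 0.0005, -0.012], "turn": [0.002, 0.001, 0.003], "hand": 0.04},
    {"translation": [0.001, 0, -0.003], "turn": [0, 0, 0], "hand": 0.04},
    {"translation": [0, 0, 0], "turn": [0, 0, 0], "hand": 0.04},
  ],
)

```text
time: 18.35
ee_pos: [0.5757, -0.1287, 0.1293]
eef_rot: [-0.097, 0.956, 0.027, 0.276]
ft_force: [0.4, 0.4, -0.6]
width: 0.0518
```

```bash
python3 -c "
from h import *
chan(.0176,.0555)
need(gauge_tcp(.042,.001,h=.0176),PSI,S)"
```

```text
nose x,y,lift mm [49.8  2.6 17.2] F chan [ 0.1  0.3 -0.8] t 18.35 w 0.0518
t 18.35 dp [ 0.0025 -0.0022 -0.0179] rot [ 0.001  0.003 -0.006] F [ 0.4  0.4 -0.6] w 0.0518
```

Emit:
apply_moves(
  deltas=[
    {"translation": [0.001, -0.0015, -0.007], "turn": [0.001, 0.002, -0.004], "hand": 0.04},
    {"translation": [0.0005, -0.001, -0.006], "turn": [0, 0.001, -0.002], "hand": 0.04},
    {"translation": [0, 0, -0.003], "turn": [0, 0, 0], "hand": 0.04},
    {"translation": [-0.001, 0, -0.001], "turn": [0, 0, 0], "hand": 0.04},
  ],
)

```text
time: 18.75
ee_pos: [0.577, -0.1309, 0.1125]
eef_rot: [-0.094, 0.957, 0.027, 0.275]
ft_force: [-0.0, 0.7, -0.4]
width: 0.0519
```

```bash
python3 -c "
from h import *
chan(.0176,.0555)
need(gauge_tcp(.030,.000,h=.0176),PSI,S)"
```

```text
nose x,y,lift mm [41.6  0.2  2.5] F chan [-0.1  0.7 -0.4] t 18.75 w 0.0519
t 18.75 dp [-0.0083 -0.0019 -0.0082] rot [ 0.     0.001 -0.001] F [-0.   0.7 -0.4] w 0.0519
```

Emit:
apply_moves(
  deltas=[
    {"translation": [-0.003, -0.0006, -0.0035], "turn": [0, 0.001, 0], "hand": 0.04},
    {"translation": [-0.003, -0.0006, -0.003], "turn": [0, 0, 0], "hand": 0.04},
    {"translation": [-0.0025, -0.0005, -0.0016], "turn": [0, 0, 0], "hand": 0.04},
  ],
)

```text
time: 19.05
ee_pos: [0.5678, -0.1328, 0.1039]
eef_rot: [-0.094, 0.957, 0.027, 0.274]
ft_force: [0.0, 0.5, -0.9]
width: 0.0517
```

```bash
python3 -c "
from h import *
chan(.0176,.0555)
need(gauge_tcp(.020,.000,h=.0176),PSI,S)"
```

```text
nose x,y,lift mm [29.1  0.2  0.1] F chan [-0.4  0.4 -0.9] t 19.05 w 0.0517
t 19.05 dp [-0.0075 -0.0017 -0.0049] rot [ 0.001  0.    -0.001] F [ 0.   0.5 -0.9] w 0.0517
```

Emit:
apply_moves(
  deltas=[
    {"translation": [-0.0031, 0, -0.0018], "turn": [0, 0, -0.001], "hand": 0.04},
    {"translation": [-0.003, -0.0005, -0.0018], "turn": [0, 0, 0], "hand": 0.04},
    {"translation": [-0.0025, -0.0005, -0.0016], "turn": [0, 0, 0], "hand": 0.04},
  ],
)

```text
time: 19.35
ee_pos: [0.5582, -0.1341, 0.0983]
eef_rot: [-0.093, 0.957, 0.026, 0.274]
ft_force: [0.2, -1.3, -1.2]
width: 0.0515
```

```bash
python3 -c "
from h import *
chan(.0176,.0555)
need(gauge_tcp(.010,.000,h=.0176),PSI,S)"
```

```text
nose x,y,lift mm [18.   0.8  0.5] F chan [-0.7 -1.4 -1. ] t 19.35 w 0.0515
t 19.35 dp [-0.0062 -0.002  -0.0047] rot [0.001 0.    0.001] F [ 0.2 -1.3 -1.2] w 0.0515
```

It has passed the mouth (x=18 mm) without resistance. On towards the stop.

Emit:
apply_moves(
  deltas=[
    {"translation": [-0.003, -0.001, -0.002], "turn": [0, 0, 0.001], "hand": 0.04},
    {"translation": [-0.003, -0.0006, -0.002], "turn": [0, 0, 0], "hand": 0.04},
    {"translation": [-0.0025, -0.0005, -0.0016], "turn": [0, 0, 0], "hand": 0.04},
  ],
)

```text
time: 19.65
ee_pos: [0.549, -0.1365, 0.0924]
eef_rot: [-0.094, 0.957, 0.026, 0.275]
ft_force: [0.7, -0.5, -1.9]
width: 0.052
```

```bash
python3 -c "
from h import *
chan(.0176,.0555)
need(gauge_tcp(.0,.000,h=.0176),PSI,S)"
```

```text
nose x,y,lift mm [6.7 0.2 0.6] F chan [-0.5 -0.6 -1.9] t 19.65 w 0.052
t 19.65 dp [-0.0053 -0.0012 -0.004 ] rot [ 0.001  0.001 -0.   ] F [ 0.7 -0.5 -1.9] w 0.052
```

Emit:
apply_moves(
  deltas=[
    {"translation": [-0.002, -0.0003, -0.0015], "turn": [0, 0, 0], "hand": 0.04},
    {"translation": [-0.002, -0.0003, -0.0014], "turn": [0, 0, 0], "hand": 0.04},
    {"translation": [-0.0015, -0.0003, -0.001], "turn": [0, 0, 0], "hand": 0.04},
  ],
)

```text
time: 19.95
ee_pos: [0.5446, -0.1372, 0.0895]
eef_rot: [-0.094, 0.956, 0.026, 0.276]
ft_force: [7.4, 4.6, 5.0]
width: 0.0513
```

```bash
python3 -c "
from h import *
chan(.0176,.0555)
need(gauge_tcp(.0,.000,h=.0176),PSI,S)"
```

```text
nose x,y,lift mm [1.4 0.3 0.5] F chan [ 9.6  3.1 -0.1] t 19.95 w 0.0513
t 19.95 dp [-0.0008 -0.0005 -0.0011] rot [ 0.002  0.004 -0.001] F [7.4 4.6 5. ] w 0.0513
```

Home against the stop: travel ended at x≈1.4 mm with 9.6 N of firm contact. The first block stopped at 26.7 mm, so both readings carry the same small offset. This one goes to the blue tray. I lift it straight off the floor.

Emit:
apply_moves(
  deltas=[
    {"translation": [0.001, 0, 0.006], "turn": [0, 0, 0], "hand": 0.04},
    {"translation": [-0.008, -0.0015, 0.014], "turn": [0, 0, 0], "hand": 0.04},
    {"translation": [-0.011, -0.002, 0.018], "turn": [0, 0, 0], "hand": 0.04},
    {"translation": [-0.008, -0.001, 0.03], "turn": [0, 0, 0], "hand": 0.04},
    {"translation": [0, -0.01, 0.04], "turn": [0, 0.03, 0], "hand": 0.04},
  ],
)

```text
time: 20.45
ee_pos: [0.5135, -0.1489, 0.1948]
eef_rot: [-0.094, 0.961, 0.031, 0.257]
ft_force: [1.3, -0.3, -1.0]
width: 0.0519
```

```bash
python3 -c "
from h import *
need([.533,-.3765,.15],-.013)"
```

```text
t 20.45 dp [ 0.0195 -0.2276 -0.0448] rot [-0.06   0.52  -0.202] F [ 1.3 -0.3 -1. ] w 0.0519
```

Emit:
apply_moves(
  deltas=[
    {"translation": [0.002, -0.02, 0], "turn": [-0.007, 0.06, -0.024], "hand": 0.04},
    {"translation": [0.002, -0.03, 0], "turn": [-0.008, 0.07, -0.027], "hand": 0.04},
    {"translation": [0.003, -0.035, 0], "turn": [-0.008, 0.07, -0.027], "hand": 0.04},
    {"translation": [0.003, -0.035, 0], "turn": [-0.008, 0.07, -0.027], "hand": 0.04},
    {"translation": [0.003, -0.035, 0], "turn": [-0.008, 0.07, -0.027], "hand": 0.04},
  ],
)

```text
time: 20.95
ee_pos: [0.5263, -0.3105, 0.204]
eef_rot: [-0.027, 0.996, 0.003, 0.086]
ft_force: [0.9, 0.5, -1.7]
width: 0.052
```

Emit:
apply_moves(
  deltas=[
    {"translation": [0.003, -0.03, -0.01], "turn": [-0.008, 0.07, -0.027], "hand": 0.04},
    {"translation": [0.002, -0.02, -0.02], "turn": [-0.006, 0.05, -0.02], "hand": 0.04},
    {"translation": [0, 0, 0], "turn": [0, 0, 0], "hand": 0.04},
    {"translation": [0, 0, 0], "turn": [0, 0, 0], "hand": 0.04},
  ],
)

```text
time: 21.35
ee_pos: [0.5311, -0.3684, 0.1726]
eef_rot: [0.001, 1.0, -0.006, 0.022]
ft_force: [0.8, -0.1, -1.8]
width: 0.0519
```

```bash
python3 -c "
from h import *
need([.533,-.3765,.022],-.013)"
```

```text
t 21.35 dp [ 0.0019 -0.0081 -0.1506] rot [ 0.013  0.044 -0.011] F [ 0.8 -0.1 -1.8] w 0.0519
```

Emit:
apply_moves(
  deltas=[
    {"translation": [0.001, -0.004, -0.03], "turn": [0.008, 0.025, -0.006], "hand": 0.04},
    {"translation": [0.001, -0.003, -0.035], "turn": [0.004, 0.015, -0.004], "hand": 0.04},
    {"translation": [0, -0.001, -0.03], "turn": [0, 0, 0], "hand": 0.04},
    {"translation": [0, 0, -0.01], "turn": [0, 0, 0], "hand": 0.04},
    {"translation": [0, 0, 0], "turn": [0, 0, 0], "hand": 0.04},
  ],
)

```text
time: 21.85
ee_pos: [0.5342, -0.3746, 0.0713]
eef_rot: [0.005, 1.0, -0.002, 0.006]
ft_force: [-0.3, 0.4, -0.4]
width: 0.052
```

```bash
python3 -c "
from h import *
need([.533,-.3765,.022],-.013)"
```

```text
t 21.85 dp [-0.0012 -0.0019 -0.0493] rot [ 0.004  0.012 -0.003] F [-0.3  0.4 -0.4] w 0.052
```

Emit:
apply_moves(
  deltas=[
    {"translation": [-0.001, -0.001, -0.02], "turn": [0.003, 0.008, -0.002], "hand": 0.04},
    {"translation": [-0.001, 0, -0.015], "turn": [0.001, 0.006, 0], "hand": 0.04},
    {"translation": [0, 0, -0.006], "turn": [0, 0.002, 0], "hand": 0.04},
    {"translation": [0, 0, -0.002], "turn": [0, 0, 0], "hand": 0.04},
  ],
)

```text
time: 22.25
ee_pos: [0.5338, -0.3764, 0.03]
eef_rot: [0.006, 1.0, -0.001, 0.0]
ft_force: [-0.0, -1.0, -1.5]
width: 0.0519
```

```bash
python3 -c "
from h import *
need([.533,-.3765,.022],-.013)"
```

```text
t 22.25 dp [-0.0008 -0.0001 -0.008 ] rot [ 0.003  0.    -0.001] F [-0.  -1.  -1.5] w 0.0519
```

Emit:
apply_moves(
  deltas=[
    {"translation": [0, 0, -0.003], "turn": [0.002, 0, 0], "hand": 0.04},
    {"translation": [0, 0, -0.0025], "turn": [0, 0, 0], "hand": 0.04},
    {"translation": [0, 0, -0.0015], "turn": [0, 0, 0], "hand": 0.04},
    {"translation": [0, 0, -0.0005], "turn": [0, 0, 0], "hand": 0.04},
  ],
)

```text
time: 22.65
ee_pos: [0.5345, -0.3767, 0.0228]
eef_rot: [0.006, 1.0, -0.001, 0.001]
ft_force: [-0.5, 0.3, -1.3]
width: 0.0517
```

```bash
python3 -c "
from h import *
need([.533,-.3765,.0215],-.013)"
```

```text
t 22.65 dp [-0.0015  0.0002 -0.0013] rot [ 0.001  0.002 -0.001] F [-0.5  0.3 -1.3] w 0.0517
```

Emit:
apply_moves(
  deltas=[
    {"translation": [0, 0, -0.0015], "turn": [0, 0.001, 0], "hand": 0.04},
    {"translation": [0, 0, -0.001], "turn": [0, 0, 0], "hand": 0.04},
    {"translation": [0, 0, -0.0005], "turn": [0, 0, 0], "hand": 0.04},
  ],
)

```text
time: 22.95
ee_pos: [0.5349, -0.377, 0.0216]
eef_rot: [0.006, 1.0, -0.001, 0.001]
ft_force: [-1.8, 1.2, 1.2]
width: 0.0522
```

```bash
python3 -c "
from h import *
need([.533,-.3765,.0215],-.013)"
```

```text
t 22.95 dp [-0.0019  0.0005 -0.0001] rot [ 0.002  0.001 -0.001] F [-1.8  1.2  1.2] w 0.0522
```

Touchdown felt at the expected height. I release and withdraw.

Emit:
apply_moves(
  deltas=[
    {"translation": [0, 0, 0], "turn": [0, 0, 0], "hand": 0.056},
    {"translation": [0, 0, 0], "turn": [0, 0, 0], "hand": 0.065},
    {"translation": [0, 0, 0], "turn": [0, 0, 0], "hand": 0.087},
    {"translation": [0, 0, 0], "turn": [0, 0, 0], "hand": 0.087},
    {"translation": [0, 0, 0], "turn": [0, 0, 0], "hand": 0.087},
  ],
)

```text
time: 23.45
ee_pos: [0.5354, -0.3772, 0.0219]
eef_rot: [0.006, 1.0, -0.001, 0.001]
ft_force: [-0.1, -0.3, -0.2]
width: 0.0799
```

Emit:
apply_moves(
  deltas=[
    {"translation": [0, 0, 0.01], "turn": [0, 0, 0], "hand": 0.087},
    {"translation": [0, 0, 0.03], "turn": [0, 0, 0], "hand": 0.087},
    {"translation": [0, 0, 0.045], "turn": [0, 0, 0], "hand": 0.087},
    {"translation": [0, 0, 0.045], "turn": [0, 0, 0], "hand": 0.087},
    {"translation": [0, 0, 0.03], "turn": [0, 0, 0], "hand": 0.087},
  ],
)

```text
time: 23.95
ee_pos: [0.5319, -0.3747, 0.1843]
eef_rot: [0.006, 1.0, 0.001, -0.002]
ft_force: [0.8, 0.2, 0.0]
width: 0.0869
```

Emit:
apply_moves(
  deltas=[
    {"translation": [-0.02, 0, 0.01], "turn": [0, 0, 0], "hand": 0.087},
    {"translation": [0, 0, 0], "turn": [0, 0, 0], "hand": 0.087},
    {"translation": [0, 0, 0], "turn": [0, 0, 0], "hand": 0.087},
  ],
)

```text
time: 24.25
ee_pos: [0.5141, -0.3755, 0.2033]
eef_rot: [0.005, 1.0, -0.002, 0.002]
ft_force: [0.3, 1.6, -0.7]
width: 0.087
```

```bash
python3 -c "
from h import *
a=camera('wrist')[:,:,::-1];b=camera('side')[:,:,::-1]
cv2.imwrite('pics/fin.png',np.hstack([cv2.resize(a[:270,110:400],(390,363)),cv2.resize(b[:,110:400],(410,543))[:363+180] [:363] if False else cv2.resize(b[80:380,80:400],(387,363))]))
"
```

```text
(no output)
```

View pics/fin.png

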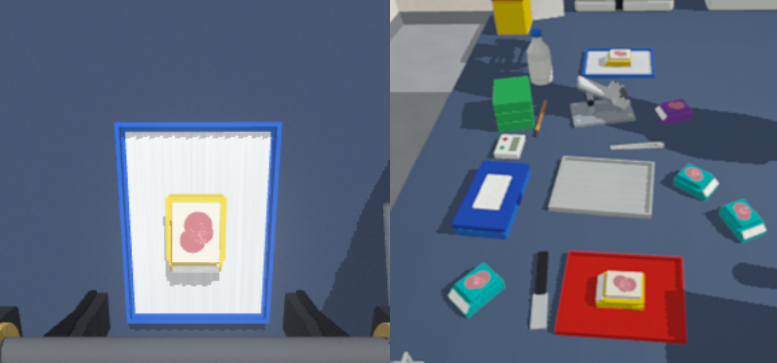

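The final view shows one block flat, wax up, in the blue tray at (196,232) and the other in the red tray at (620,290). The steel tray is empty and the bystanders look unmoved. I hand the job in.

```bash
python3 -c "
from bench import order;print(order.close_job())"
```

```text
the job is handed in; nothing more can be done
None
```

I tried both blocks in the gauge, sorted them, and handed the job in at about 24 s of the 69 s allowed.

- **Near block, jammed, now in the red tray:** It stopped at the mouth with its nose reading 26.7 mm. It was centred between the rails and flat on the floor. Two light pushes, the harder one 12 N, did not move it.
- **Far block, went home, now in the blue tray:** It slid past the mouth with no noticeable resistance. It met the stop at a reading of 1.4 mm with about 10 N.

**Checks:** The last pictures show each block lying flat, wax up, inside its tray. The steel tray is empty and the other things look unmoved. I felt each block touch down before letting go.

**Disagreements:** Both gauge readings were about 1.5 mm higher than the stated 25 and 0 mm, which fits the calibration tolerance. Both pushes went over the 5 N called plenty, but stayed far below the 60 N that counts as forcing.

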